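# Make up two test kits at the testing table

### The arm

A 6-joint arm with a two-finger parallel gripper is mounted at the origin on the work surface. World frame = base frame: x ahead of the robot, y to its left, z up, the work surface at z = 0. Lengths are in m, angles in rad, forces in N, time in s.
With the tool pointing down it reaches from about 0.425 to 0.95 m from the base axis. Payload 3.5 kg.
Tool frame: the origin (TCP) lies at the centre of the arm's flange, where the gripper is bolted on; the fingertips stand 173 mm ahead of it and the grasp point (between the pads) lies 155 mm ahead of it (arm.finger_overhang is the distance from the TCP to the fingertips, in m); z points along the fingers, y is the direction in which the jaws open and shut (so a half turn about z gives the same grasp; the last joint's range is limited). The gripper opens to 85 mm and grips with 20 to 120 N. Pads are 22 mm wide; open, the fingers measure 114 mm over their backs; the gripper's body (76 mm by 85 mm) begins 54 mm behind the grasp point. The pads swing forward as they close: fully open they stand 13 mm farther back than shut.
Start: joints at [-1.355, 0.286, 1.577, -0, 1.279, -0.15], TCP at [0.241, -0.63, 0.405] pointing down, gripper open.
Joint ranges: [-2.77, 2.77], [-0.9, 2.22], [0.21, 2.48], [-1.53, 4.67], [0.24, 2.81], [-2.84, 2.84]. Speed limits (rad/s): [2.79, 2.79, 3.14, 3.14, 3.14, 3.14].

### API

Orientations are given as a 3x3 rotation matrix whose columns are the frame's x, y, z axes.
In Python, from bench import readout, viewer, order, arm gives the robot as it stands.
- The arm moves only by the tool play_rows, never from a script. Its arguments are lists of equal length, an entry for each row: "travel": the shift along the tool's x, y, z scaled (see below), a list of three; "dr": the turn, a rotation vector about the tool's x, y, z scaled (see below), a list of three; "claw": the closure, from 0 (fully open) to 1 (shut). In form: {"travel": [[x, y, z], ...], "dr": [[ax, ay, az], ...], "claw": [claw, ...]}. A call has 1 to 20 rows; each row is the pose to reach, as a shift and turn from the pose measured when the call began, along the tool's axes at that moment; what a row does not reach only later rows make up. The controller multiplies each number of a shift by 0.1 m and each number of a turn by 30 degrees. A row lasts 1/8 s, in which the tool goes at most 62.5 mm and 10.7 degrees, less where a joint would pass 70% of its speed; a pose out of reach is approached as far as the arm can. A call with a number of a shift or a turn outside -1 to 1 is refused whole. A call with a gripper value outside its range is refused whole. The fingers move at their own pace and stop on an object; "squeeze" is the grip in N (left out, the last holds). Time passes only in rows, so rows that repeat a pose let the fingers close. It gives the time, the measured TCP pose, the force and the opening at its end, in the units of the state.
- readout.state(): the state, without advancing time (a new reading comes with each control period).
- viewer.snapshot(name): name is "scene" or "top"; returns the picture (400x640x3 uint8, red, green, blue); there is no depth.
- viewer.camera_model(name): a dict with "mtx" (3x3 intrinsics, pixels), "position" and "attitude" of the camera in the world. Camera axes: x right, y down, z forward; pixel columns grow to the right and rows downward; lengths in m; the calibration is good to about 2 mm. A picture is of the moment at which its call begins. camera_model takes no time and is no camera call.
- order.close_job(): hands the job in, once; it reports no verdict.
The state is a dict: "t": time; "q": joint angles; "joint_vel": joint speeds; "joint_torque": joint torques, N m; "tcp_pos": TCP position; "tcp_rot": TCP orientation; "ft_force": force on the tool from outside, world axes, zero at the start; "wrist_torque": the same for the moment, N m; "gripper_width": finger opening in m.
Only numpy, scipy, OpenCV 4.12 (cv2) and the standard library are available. Lean on these libraries where they do the work, as an engineer would, in place of code of your own. Each camera call takes 0.05 s, during which the arm holds its last target.

### The job

Make up the two kits. In the three-pocket tray, lay the narrow test cassette flat in the long pocket and stand the specimen pot in the larger square pocket and the short dropper bottle in the smaller one; in the two-pocket tray, lay the broad cassette flat in the long pocket and stand the tall bottle in the square one. Cassettes lie lengthways, windows up and either way round, everything rests fully on its pocket's floor, never tip over a bottle or the pot, and leave the tube rack, phone and carton where they are.

Things in the scene. Friction and masses are not known exactly. Their poses are not given: they have to be found in the camera images.
- tray_three: Fixed flat grey plastic tray, pocket floors dark; floor 3 mm, rim and 4 mm wide ridges 8 mm above the table. Origin: centre of underside; x along the long pocket. Outside 114 (x) by 112 (y) mm. Pockets, mm: long 106 by 44 centred at (0, +30); larger square 56 by 56 at (-25, -24); smaller square 46 by 46 at (+30, -29), with a 10 mm wide ledge, rim-high, between it and the ridge of the long pocket.
- tray_two: Fixed flat grey plastic tray, pocket floors dark; floor 3 mm, rim and 4 mm wide ridges 8 mm above the table. Origin: centre of underside; x along the long pocket. Outside 114 (x) by 126 (y) mm. Pockets, mm: long 106 by 66 centred at (0, +26); one square 48 by 48 at (0, -35), with a ledge 29 mm wide, rim-high, on either side of it.
- cassette_narrow: Loose white plastic test cassette with one row of window and well, 80 (x) by 24 (y) by 12 (z) mm, lying flat with the window up, about 20 g. Origin: centre of its underside; z up. x along its length.
- cassette_broad: Loose white plastic test cassette with two rows of window and well side by side, 80 (x) by 46 (y) by 12 (z) mm, lying flat with the windows up, about 35 g. Origin: centre of its underside; z up. x along its length.
- bottle_short: Loose short white dropper bottle with a thin pointed nozzle, standing, 48 mm high; round body 28 mm across up to 28 mm height, above it a shoulder and a nozzle 12 mm and less across; about 40 g. Origin: centre of its underside; z up.
- bottle_tall: Loose tall amber bottle with a flat white cap, standing, 72 mm high; round body 28 mm across up to 52 mm height, cap 23 mm across from 58 to 72 mm; about 60 g. Origin: centre of its underside; z up.
- specimen_pot: Loose squat white specimen pot with a wide flat lid, standing, 46 mm high; round, 35 mm across at the foot, 38 mm under the lid at 34 mm height, lid 40 mm across from 34 to 46 mm; about 50 g. Origin: centre of its underside; z up.
- tube_rack: Bystander, loose: white block 50 (x) by 70 (y) by 40 mm with six upright blue-capped tubes, 75 mm high in all. Origin: centre of its underside; z up.
- phone: Bystander, loose: black phone lying flat, 75 (x) by 150 (y) by 9 mm. Origin: centre of its underside; z up.
- carton: Bystander, loose: small closed white carton with a dark band, 60 (x) by 90 (y) by 45 mm. Origin: centre of its underside; z up.
Not all that is in view belongs to the job. Several things have the shape of the bottle_tall; the one meant has the colours described above.

How it is judged:
By the outcome, as a careful person would: the job done as asked, in the order asked, and still so for the second after the job is handed in, with the robot touching nothing.
It also fails if it takes over 125 s, if anything falls off the work surface, if the arm or the gripper's body presses on something with over 40 N, if the wrist force passes 120 N, or if a joint passes its speed limit or range.

## Working session

There is one attempt and no reset: what is moved stays moved. The work goes in short steps, Python scripts to look and compute and a tool call to move; the robot and the scene stay as the last step left them, time stands still between calls to the robot, and variables do not carry over. Pictures are saved under pics/ and viewed, and the job is handed in when it is done.

Besides the shell and the picture viewer there is one more tool, called after "Request:" by a JSON object that holds its "op" and its "data". play_rows: Moves the arm, as the interface text tells. Shifts and turns lie within -1 to 1; 1 stands for 0.1 m of shift or 30 degrees of turn. Its arguments: {"type":"object","properties":{"travel":{"type":"array"},"dr":{"type":"array"},"claw":{"type":"array"},"squeeze":{"type":"number"}},"required":["travel","dr","claw"]}

```bash
ls; mkdir -p pics; python3 - <<'E'
from bench import readout, viewer, order, arm
import cv2,numpy as np
s=readout.state()
for k,v in s.items(): print(k,np.round(v,3).tolist())
for n in("scene","top"):
    im=viewer.snapshot(n); cv2.imwrite(f"pics/{n}0.png",im[:,:,::-1])
    m=viewer.camera_model(n); print(n,{k:np.round(v,4).tolist() for k,v in m.items()})
print(arm.finger_overhang)
E
```

```text
pics
t 0.0
q [-1.355, 0.287, 1.578, 0.0, 1.279, -0.15]
joint_vel [-0.001, -0.0, 0.001, 0.001, 0.001, -0.001]
joint_torque [-0.0, -40.598, -29.263, -0.0, 0.006, -0.0]
tcp_pos [0.241, -0.63, 0.403]
tcp_rot [[0.934, 0.358, -0.001], [0.358, -0.934, 0.002], [0.0, -0.002, -1.0]]
ft_force [0.872, -0.442, -0.283]
wrist_torque [0.032, 0.049, 0.016]
gripper_width 0.086
scene {'mtx': [[413.2813, 0.0, 322.1407], [0.0, 413.2813, 200.5683], [0.0, 0.0, 1.0]], 'position': [1.1918, 0.0366, 0.7355], 'attitude': [[-0.1035, 0.778, -0.6197], [0.9946, 0.0857, -0.0586], [0.0075, -0.6224, -0.7827]]}
top {'mtx': [[365.178, 0.0, 315.18], [0.0, 365.178, 201.4379], [0.0, 0.0, 1.0]], 'position': [0.4615, -0.0132, 0.9281], 'attitude': [[-0.0144, -0.9828, 0.184], [-0.9998, 0.0162, 0.0083], [-0.0112, -0.1838, -0.9829]]}
0.1734
```

View pics/scene0.png

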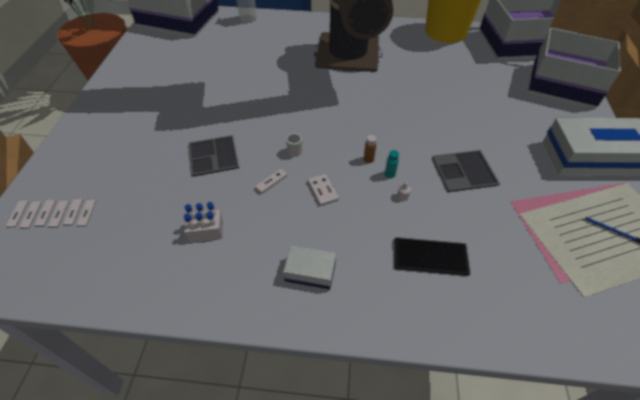

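View pics/top0.png

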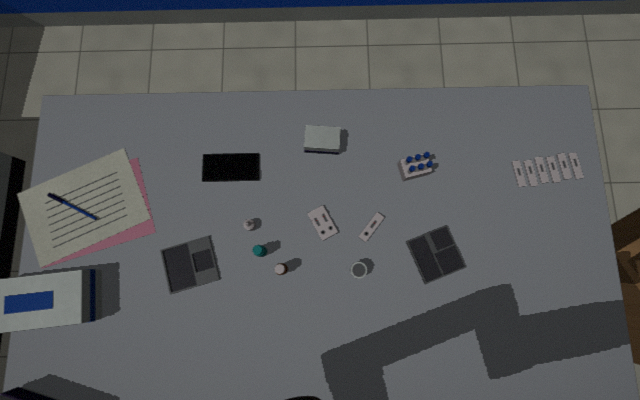

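The top view shows the amber bottle with white cap at (280,269), the teal one at (260,251) and the short bottle at (249,225). The broad cassette is at (323,223), the narrow one at (372,227) and the pot at (359,270). Trays are at (190,264) and (436,254). I'll look closer.

```bash
python3 - <<'E'
import cv2,numpy as np
t=cv2.imread("pics/top0.png"); s=cv2.imread("pics/scene0.png")
def c(im,x0,y0,x1,y1,f,n): cv2.imwrite(n,cv2.resize(im[y0:y1,x0:x1],None,fx=f,fy=f,interpolation=cv2.INTER_CUBIC))
c(t,155,195,315,305,5,"pics/tl.png")
c(t,300,195,470,305,4.7,"pics/tr.png")
c(s,340,120,500,220,5,"pics/sr.png")
c(s,180,120,345,220,4.8,"pics/sl.png")
E
```

```text
(no output)
```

View pics/tl.png

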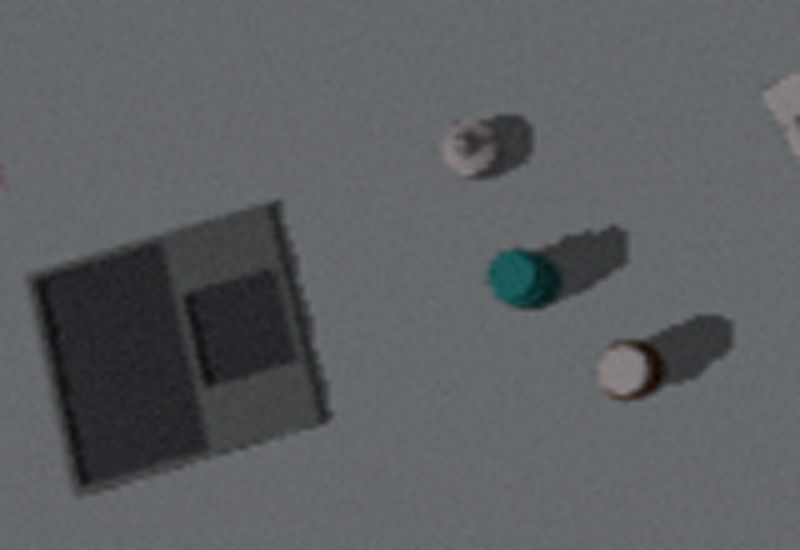

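View pics/tr.png

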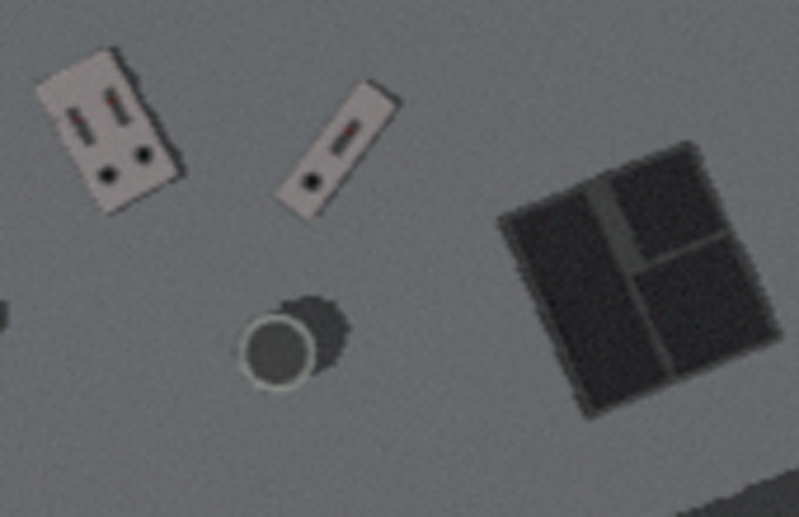

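View pics/sr.png

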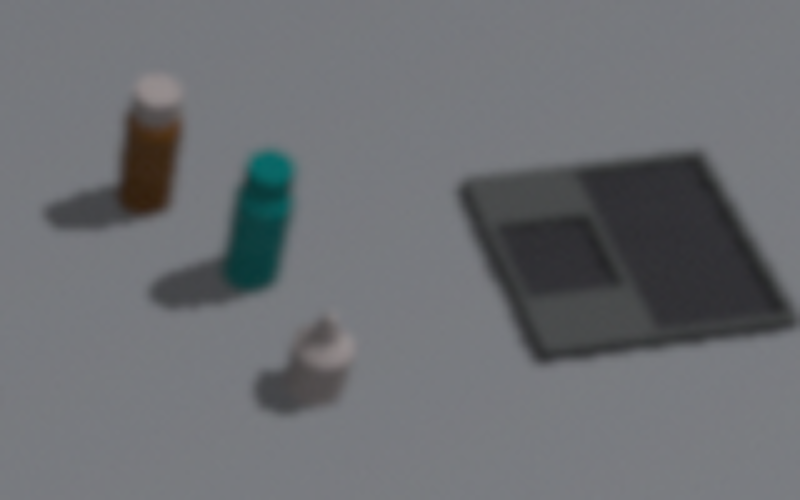

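View pics/sl.png

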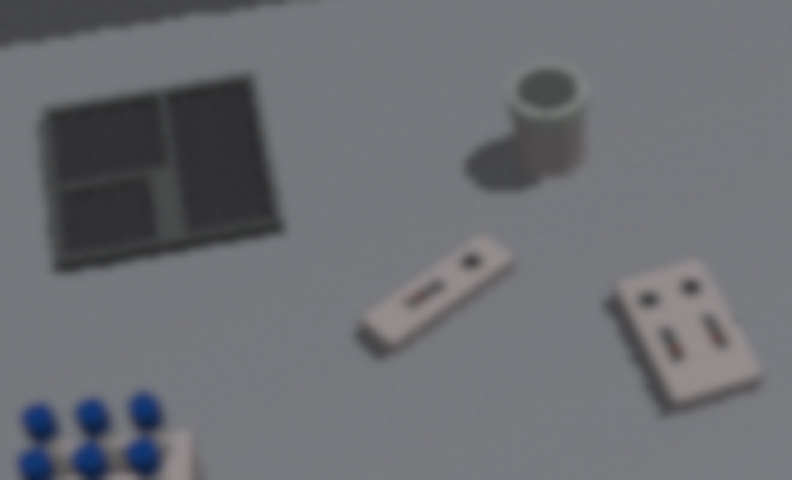

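Tall-bottle look-alikes in the top view are the teal one at (260,251), a decoy, and the amber one with the white cap at (280,269), which I'll use. The six cassettes at (513–580,170) are a fanned row set apart, so the narrow one I want is the loose single at (372,227). Next I'll measure.

```bash
cat > h.py <<'E'
import numpy as np, cv2
from scipy.optimize import minimize
from bench import readout, viewer
def cam(n):
    m=viewer.camera_model(n); return np.array(m["mtx"]),np.array(m["position"]),np.array(m["attitude"])
CAM={n:cam(n) for n in("scene","top")}
def proj(n,P):
    K,p,R=CAM[n]; c=(np.atleast_2d(P)-p)@R; u=c@K.T; return u[:,:2]/u[:,2:]
def unproj(n,uv,z):
    K,p,R=CAM[n]; d=R@np.linalg.solve(K,[uv[0],uv[1],1]); return p+d*(z-p[2])/d[2]
def box(lx,ly,h): return np.array([[a*lx/2,b*ly/2,z] for a in(-1,1) for b in(-1,1) for z in(0,h)])
def cyl(prof): 
    t=np.linspace(0,2*np.pi,40,endpoint=False)
    return np.array([[r*np.cos(a),r*np.sin(a),z] for r,z in prof for a in t])
def place(P,q):
    c,s=np.cos(q[2]),np.sin(q[2]); return P@np.array([[c,s,0],[-s,c,0],[0,0,1]])+[q[0],q[1],q[3] if len(q)>3 else 0]
S=6
def rmask(n,parts,roi):
    x0,y0,x1,y1=roi; m=np.zeros(((y1-y0)*S,(x1-x0)*S),np.uint8)
    for W in parts:
        uv=(proj(n,W)-[x0-.5,y0-.5])*S-.5
        h=cv2.convexHull(np.round(uv*16).astype(np.int32)); cv2.fillConvexPoly(m,h,255,shift=4)
    return cv2.GaussianBlur(cv2.resize(m,(x1-x0,y1-y0),interpolation=cv2.INTER_AREA).astype(float)/255,(3,3),.6)
def fit(ims,parts,q0,softs,circ=False,cams=("scene","top")):
    """softs[n] : function image roi -> soft mask"""
    out={}
    def cost(v,cs):
        q=[v[0],v[1],q0[2] if circ else v[2]]; e=0
        for n in cs:
            m=rmask(n,[place(p,q) for p in parts],out[n][0]); e+=((m-out[n][1])**2).sum()
        return e
    for n in cams:
        uv=np.vstack([proj(n,place(p,q0)) for p in parts]); 
        a=np.floor(uv.min(0)-9).astype(int); b=np.ceil(uv.max(0)+9).astype(int)
        a=np.maximum(a,0); roi=(*a,*b); out[n]=(roi,softs(ims[n][a[1]:b[1],a[0]:b[0]].astype(float)))
    res=[]
    for cs in [cams]+[(c,) for c in cams]:
        v0=np.array(q0[:2] if circ else q0[:3]); d=[.006,.006]+([] if circ else [.1])
        sim=np.vstack([v0]+[v0+np.eye(len(v0))[i]*d[i] for i in range(len(v0))])
        r=minimize(cost,v0,args=(cs,),method="Nelder-Mead",options=dict(initial_simplex=sim,xatol=1e-4,fatol=1e-3)); res.append((cs,np.round(r.x,4).tolist(),round(r.fun,2)))
    return res,out
E
python3 - <<'E'
from h import *
for n,uv,z in [("tr3",(436,254),.008),("tr2",(190,264),.008),("cn",(372,227),.012),("cb",(323,223),.012),("bs",(249,225),.02),("bt",(279.5,269),.072),("pot",(359,270),.046),("teal",(258.5,250.5),.072),("rack",(416,166),.04),("phone",(231,167),.009),("carton",(322,138),.045)]:
    p=unproj("top",uv,z); print(n,p.round(3),np.hypot(*p[:2]).round(3), proj("scene",p).round(0))
im={n:cv2.imread(f"pics/{n}0.png")[:,:,::-1] for n in("top","scene")}
# samples: table, cassette, tray floor, amber etc
for n,pts in dict(top=[(340,260),(330,215),(425,265),(436,231),(280,269),(285,270),(359,270),(352,270),(249,227)],scene=[(330,150),(316,190),(228,150),(370,155),(370,143),(295,150),(404,195)]).items():
    for p in pts: print(n,p,im[n][p[1],p[0]])
E
```

```text
tr3 [ 0.496 -0.304  0.008] 0.582 [[212. 153.]]
tr2 [0.48  0.309 0.008] 0.571 [[463. 168.]]
cn [ 0.565 -0.147  0.012] 0.584 [[269. 178.]]
cb [ 0.577 -0.024  0.012] 0.578 [[321. 186.]]
bs [0.574 0.161 0.02 ] 0.596 [[403. 190.]]
bt [0.464 0.079 0.072] 0.471 [[370. 137.]]
pot [ 0.46  -0.107  0.046] 0.472 [[292. 138.]]
teal [0.508 0.128 0.072] 0.523 [[391. 151.]]
rack [ 0.714 -0.26   0.04 ] 0.76 [[201. 218.]]
phone [0.729 0.213 0.009] 0.759 [[429. 253.]]
carton [ 0.791 -0.025  0.045] 0.791 [[309. 259.]]
top (340, 260) [102 105 108]
top (330, 215) [74 77 80]
top (425, 265) [36 37 40]
top (436, 231) [34 37 38]
top (280, 269) [129 125 126]
top (285, 270) [39 28 17]
top (359, 270) [64 65 65]
top (352, 270) [88 90 90]
top (249, 227) [118 114 112]
scene (330, 150) [118 119 125]
scene (316, 190) [138 131 131]
scene (228, 150) [48 48 51]
scene (370, 155) [57 37 20]
scene (370, 143) [80 76 76]
scene (295, 150) [81 77 78]
scene (404, 195) [83 79 79]
```

```bash
cat > m.py <<'E'
from h import *
def soft_tray(a):
    g=cv2.GaussianBlur(a.mean(2),(0,0),.5); t=np.percentile(g,80); return np.clip((t-g)/(t*0.35),0,1)
def soft_cas(a):
    g=a.mean(2); t=np.median(g); w=np.percentile(g,97); m=np.clip((g-t)/(w-t),0,1); 
    return cv2.morphologyEx(m,cv2.MORPH_CLOSE,np.ones((5,5)))
def soft_chr(a):
    c=cv2.GaussianBlur((a[:,:,0]-a[:,:,2])/a.sum(2),(0,0),.6); return np.clip((c+.014)/.02,0,1)
TR3=[box(.114,.112,.008)];TR2=[box(.114,.126,.008)]
def top(lx,ly): b=box(lx,ly,.012); return [b[b[:,2]>0]]
CN=top(.08,.024);CB=top(.08,.046)
BS=[cyl([(.014,0),(.014,.028)]),cyl([(.014,.028),(.006,.034)]),cyl([(.006,.034),(.002,.048)])]
BT=[cyl([(.014,0),(.014,.052),]),cyl([(.014,.052),(.0115,.058)]),cyl([(.0115,.058),(.0115,.072)])]
PT=[cyl([(.0175,0),(.019,.034),]),cyl([(.02,.034),(.02,.046)])]
E
python3 - <<'E'
from m import *
im={n:cv2.imread(f"pics/{n}0.png")[:,:,::-1] for n in("top","scene")}
tiles=[]
for nm,parts,q,s,c in [("tr3",TR3,[.497,-.304,1.98],soft_tray,0),("tr2",TR2,[.48,.309,.25],soft_tray,0),("cn",CN,[.565,-.147,-.6],soft_cas,0),("cb",CB,[.577,-.024,.5],soft_cas,0),("bs",BS,[.574,.161,0],soft_chr,1),("bt",BT,[.464,.079,0],soft_chr,1),("pot",PT,[.46,-.107,0],soft_chr,1)]:
    r,o=fit(im,parts,q,s,c)
    print(nm,*r)
    v=r[0][1]; v=v if len(v)>2 else v+[0]
    row=[]
    for n in("scene","top"):
        roi,m=o[n]; w=rmask(n,[place(p,v) for p in parts],roi); row.append(cv2.resize(np.hstack([m,w]),(200,110)))
    tiles.append(np.hstack(row))
cv2.imwrite("pics/fit.png",np.clip(np.vstack(tiles)[:770]*255,0,255)[:, :] if 0 else cv2.resize(np.clip(np.vstack(tiles)*255,0,255),(400,590)))
E
```

```text
tr3 (('scene', 'top'), [0.4977, -0.3034, 1.9358], np.float64(184.92)) (('scene',), [0.4994, -0.3023, 1.9384], np.float64(137.71)) (('top',), [0.497, -0.3039, 1.9329], np.float64(30.3))
tr2 (('scene', 'top'), [0.4809, 0.3102, 0.2752], np.float64(91.45)) (('scene',), [0.4824, 0.3113, 0.2719], np.float64(31.3)) (('top',), [0.4803, 0.3092, 0.2741], np.float64(36.45))
cn (('scene', 'top'), [0.5666, -0.1433, -0.671], np.float64(54.22)) (('scene',), [0.5667, -0.1426, -0.6816], np.float64(14.89)) (('top',), [0.566, -0.1441, -0.6715], np.float64(35.73))
cb (('scene', 'top'), [0.5791, -0.0205, 0.5015], np.float64(80.42)) (('scene',), [0.5795, -0.0192, 0.4893], np.float64(40.71)) (('top',), [0.579, -0.0215, 0.4678], np.float64(34.37))
bs (('scene', 'top'), [0.5768, 0.163], np.float64(6.46)) (('scene',), [0.5764, 0.1635], np.float64(1.97)) (('top',), [0.5764, 0.1618], np.float64(2.01))
bt (('scene', 'top'), [0.4666, 0.081], np.float64(36.19)) (('scene',), [0.4682, 0.0816], np.float64(16.77)) (('top',), [0.4655, 0.0794], np.float64(10.68))
pot (('scene', 'top'), [0.4618, -0.1047], np.float64(189.6)) (('scene',), [0.4633, -0.1039], np.float64(78.21)) (('top',), [0.4606, -0.1064], np.float64(104.16))[ WARN:0@0.488] global loadsave.cpp:1063 imwrite_ Unsupported depth image for selected encoder is fallbacked to CV_8U.
```

View pics/fit.png

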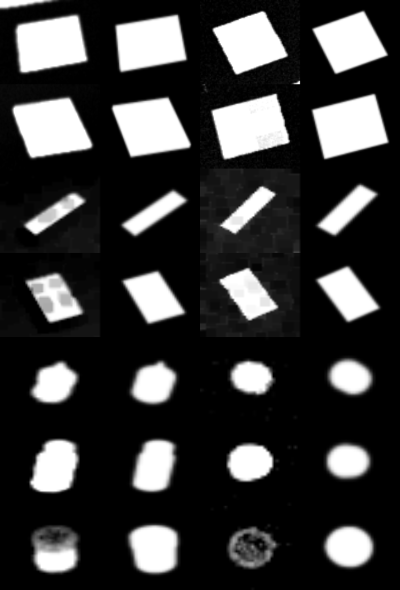

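```bash
cat > plan.py <<'E'
import sys,numpy as np
from bench import readout
from scipy.spatial.transform import Rotation as Ro
def Rt(a): c,s=np.cos(a),np.sin(a); return np.array([[c,s,0],[s,-c,0],[0,0,-1.]])
def plan(p,R,tp,ta):
    """list of (travel,dr) from pose p,R to tp, heading ta, each within limits"""
    tp=np.array(tp);T=Rt(ta); rv=Ro.from_matrix(R.T@T).as_rotvec()
    for N in range(1,12):
        out=[];P=p;Q=R;ok=True
        for i in range(1,N+1):
            P2=p+(tp-p)*i/N; Q2=R@Ro.from_rotvec(rv*i/N).as_matrix()
            tr=Q.T@(P2-P)/.1; dr=Ro.from_matrix(Q.T@Q2).as_rotvec()/np.radians(30)
            ok&=abs(tr).max()<=1 and abs(dr).max()<=1
            out.append((tr.round(3).tolist(),dr.round(3).tolist())); P,Q=P2,Q2
        if ok: return out,tp,T
def go(*wps):
    s=readout.state(); p=np.array(s["tcp_pos"]);R=np.array(s["tcp_rot"])
    print("t",round(s["t"],2),p.round(4),"al",round(np.arctan2(R[1,0],R[0,0]),3),"F",np.round(s["ft_force"],1),"w",round(s["gripper_width"],4))
    for w in wps:
        o,p,R=plan(p,R,w[:3],w[3]); print("wp",w)
        for x in o: print("  ",x)
if __name__=="__main__":
    go(*[tuple(float(v) for v in a.split(",")) for a in sys.argv[1:]])
E
python3 plan.py 0.5665,-0.1433,0.27,-0.674
```

```text
t 0.1 [ 0.2414 -0.6301  0.4034] al 0.366 F [ 0.5 -0.1 -0.4] w 0.0853
wp (0.5665, -0.1433, 0.27, -0.674)
   ([0.796, -0.563, 0.224], [-0.001, 0.0, 0.331])
   ([0.687, -0.692, 0.224], [-0.001, 0.0, 0.331])
   ([0.557, -0.8, 0.224], [-0.001, 0.0, 0.331])
   ([0.411, -0.885, 0.223], [-0.001, 0.0, 0.331])
   ([0.252, -0.942, 0.223], [-0.001, 0.0, 0.331])
   ([0.086, -0.972, 0.223], [-0.001, 0.0, 0.331])
```

Request:
{"op": "play_rows", "data": {"travel": [[0.8,-0.56,0.22],[0.8,-0.56,0.22],[0.8,-0.56,0.22]], "dr": [[0,0,0.33],[0,0,0.33],[0,0,0.33]], "claw": [0.45,0.45,0.45], "squeeze": 30}}

```text
t: 0.48
tcp_pos: [0.2974, -0.5469, 0.3798]
tcp_rot: [[0.981, 0.195, -0.002], [0.195, -0.981, 0.006], [-0.0, -0.006, -1.0]]
ft_force: [0.1, -0.3, 0.2]
gripper_width: 0.0467
```

Request:
{"op": "play_rows", "data": {"travel": [[0.69,-0.69,0.22],[0.69,-0.69,0.22],[0.69,-0.69,0.22]], "dr": [[0,0,0.33],[0,0,0.33],[0,0,0.33]], "claw": [0.45,0.45,0.45]}}

```text
t: 0.85
tcp_pos: [0.3523, -0.4643, 0.3571]
tcp_rot: [[1.0, 0.026, -0.003], [0.026, -1.0, 0.008], [-0.002, -0.008, -1.0]]
ft_force: [-0.9, 0.4, 0.2]
gripper_width: 0.047
```

Request:
{"op": "play_rows", "data": {"travel": [[0.55,-0.8,0.22],[0.55,-0.8,0.22],[0.55,-0.8,0.22]], "dr": [[0,0,0.33],[0,0,0.33],[0,0,0.33]], "claw": [0.45,0.45,0.45]}}

```text
t: 1.23
tcp_pos: [0.4056, -0.3823, 0.3351]
tcp_rot: [[0.99, -0.144, -0.003], [-0.144, -0.99, 0.008], [-0.004, -0.007, -1.0]]
ft_force: [-0.9, -0.3, 0.3]
gripper_width: 0.0472
```

Request:
{"op": "play_rows", "data": {"travel": [[0.41,-0.88,0.22],[0.41,-0.88,0.22],[0.41,-0.88,0.22]], "dr": [[0,0,0.33],[0,0,0.33],[0,0,0.33]], "claw": [0.45,0.45,0.45]}}

```text
t: 1.6
tcp_pos: [0.4591, -0.3011, 0.3135]
tcp_rot: [[0.951, -0.31, -0.004], [-0.31, -0.951, 0.008], [-0.006, -0.006, -1.0]]
ft_force: [0.9, 0.2, -1.0]
gripper_width: 0.0469
```

Request:
{"op": "play_rows", "data": {"travel": [[0.25,-0.94,0.22],[0.25,-0.94,0.22],[0.25,-0.94,0.22]], "dr": [[0,0,0.33],[0,0,0.33],[0,0,0.33]], "claw": [0.45,0.45,0.45]}}

```text
t: 1.98
tcp_pos: [0.5125, -0.2199, 0.292]
tcp_rot: [[0.884, -0.468, -0.004], [-0.468, -0.884, 0.007], [-0.007, -0.004, -1.0]]
ft_force: [-0.3, -0.5, 0.7]
gripper_width: 0.0466
```

```bash
python3 plan.py 0.5665,-0.1433,0.22,-0.674 0.5665,-0.1433,0.187,-0.674
```

```text
t 1.98 [ 0.5125 -0.2199  0.292 ] al -0.486 F [-0.3 -0.5  0.7] w 0.0466
wp (0.5665, -0.1433, 0.22, -0.674)
   ([0.124, -0.926, 0.723], [-0.007, 0.014, 0.358])
wp (0.5665, -0.1433, 0.187, -0.674)
   ([0.0, 0.0, 0.33], [0.0, 0.0, 0.0])
```

Request:
{"op": "play_rows", "data": {"travel": [[0.124,-0.926,0.72],[0.124,-0.926,0.72],[0.124,-0.926,0.72],[0.124,-0.926,0.72]], "dr": [[-0.007,0.014,0.358],[-0.007,0.014,0.358],[-0.007,0.014,0.358],[-0.007,0.014,0.358]], "claw": [0.45,0.45,0.45,0.45]}}

```text
t: 2.48
tcp_pos: [0.5668, -0.1457, 0.2214]
tcp_rot: [[0.781, -0.625, 0.002], [-0.625, -0.781, -0.002], [0.003, 0.0, -1.0]]
ft_force: [0.5, 0.5, 0.5]
gripper_width: 0.047
```

```bash
python3 plan.py 0.5665,-0.1433,0.19,-0.674
python3 - <<'E'
from h import *
a=viewer.snapshot("scene")[100:240,200:360,::-1]; b=viewer.snapshot("top")[180:300,310:450,::-1]
cv2.imwrite("pics/a1.png",np.hstack([cv2.resize(a,(460,400),interpolation=3),cv2.resize(b,(340,400),interpolation=3)]))
E
```

```text
t 2.48 [ 0.5668 -0.1457  0.2214] al -0.675 F [0.5 0.5 0.5] w 0.047
wp (0.5665, -0.1433, 0.19, -0.674)
   ([-0.018, -0.017, 0.314], [0.001, -0.005, -0.002])
```

View pics/a1.png

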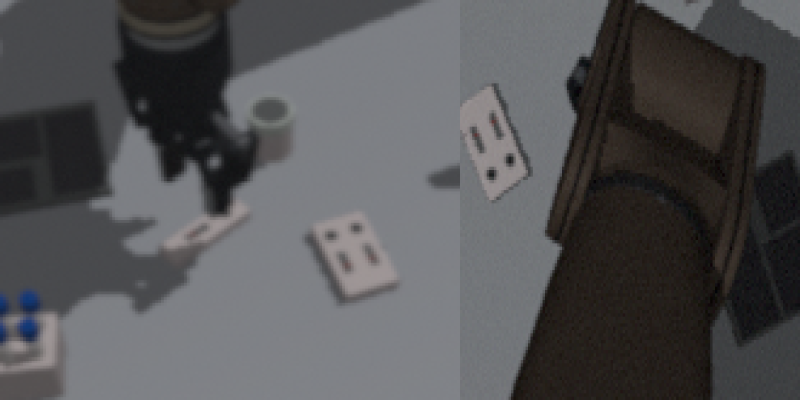

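Request:
{"op": "play_rows", "data": {"travel": [[-0.018,-0.017,0.31],[-0.018,-0.017,0.31],[-0.018,-0.017,0.31]], "dr": [[0,0,0],[0,0,0],[0,0,0]], "claw": [0.45,0.45,0.45]}}

```text
t: 2.95
tcp_pos: [0.5667, -0.1442, 0.1926]
tcp_rot: [[0.779, -0.627, 0.005], [-0.627, -0.779, -0.003], [0.006, -0.001, -1.0]]
ft_force: [-0.5, -0.3, -0.0]
gripper_width: 0.0471
```

Request:
{"op": "play_rows", "data": {"travel": [[0,0,0.07],[0,0,0.07]], "dr": [[0,0,0],[0,0,0]], "claw": [0.45,0.45]}}

```text
t: 3.2
tcp_pos: [0.5668, -0.1444, 0.1858]
tcp_rot: [[0.779, -0.627, 0.005], [-0.627, -0.779, -0.003], [0.006, -0.001, -1.0]]
ft_force: [0.1, -0.1, -0.8]
gripper_width: 0.0465
```

```bash
python3 plan.py 0.5665,-0.1433,0.178,-0.674
python3 - <<'E'
from h import *
a=viewer.snapshot("scene")[120:210,220:320,::-1]
cv2.imwrite("pics/a2.png",cv2.resize(a,(600,540),interpolation=3))
E
```

```text
t 3.2 [ 0.5668 -0.1444  0.1858] al -0.677 F [ 0.1 -0.1 -0.8] w 0.0465
wp (0.5665, -0.1433, 0.178, -0.674)
   ([-0.01, -0.007, 0.078], [-0.001, -0.012, -0.006])
```

View pics/a2.png

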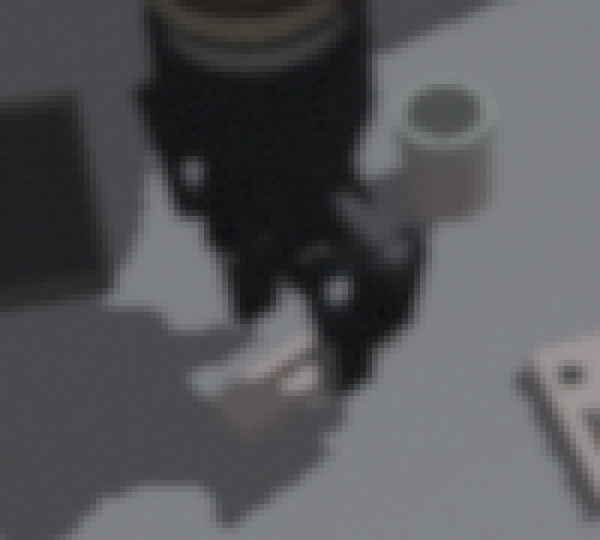

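Request:
{"op": "play_rows", "data": {"travel": [[-0.01,-0.007,0.08],[-0.01,-0.007,0.08]], "dr": [[0,-0.012,0],[0,-0.012,0]], "claw": [0.45,0.45]}}

```text
t: 3.5
tcp_pos: [0.5661, -0.1428, 0.1768]
tcp_rot: [[0.78, -0.626, -0.002], [-0.626, -0.78, 0.002], [-0.002, -0.0, -1.0]]
ft_force: [-0.3, -0.6, -1.0]
gripper_width: 0.0469
```

Request:
{"op": "play_rows", "data": {"travel": [[0,0,0.04],[0,0,0.04]], "dr": [[0,0,0],[0,0,0]], "claw": [0.45,0.45]}}

```text
t: 3.75
tcp_pos: [0.5658, -0.1427, 0.1722]
tcp_rot: [[0.78, -0.626, -0.003], [-0.626, -0.78, 0.002], [-0.003, 0.0, -1.0]]
ft_force: [0.3, -0.0, 0.0]
gripper_width: 0.047
```

Request:
{"op": "play_rows", "data": {"travel": [[0,0,-0.08],[0,0,-0.08],[0,0,-0.08],[0,0,-0.08],[0,0,-0.08],[0,0,-0.08]], "dr": [[0,0,0],[0,0,0],[0,0,0],[0,0,0],[0,0,0],[0,0,0]], "claw": [0.45,0.45,1,1,1,1], "squeeze": 30}}

```text
t: 4.5
tcp_pos: [0.5661, -0.1428, 0.1806]
tcp_rot: [[0.78, -0.626, -0.002], [-0.626, -0.78, 0.002], [-0.003, -0.0, -1.0]]
ft_force: [-1.6, -0.2, 3.8]
gripper_width: 0.0228
```

```bash
python3 plan.py 0.5665,-0.1433,0.23,-0.674 0.4873,-0.2752,0.23,0.365
```

```text
t 4.5 [ 0.5661 -0.1428  0.1806] al -0.677 F [-1.6 -0.2  3.8] w 0.0228
wp (0.5665, -0.1433, 0.23, -0.674)
   ([0.005, 0.002, -0.494], [-0.0, 0.005, -0.005])
wp (0.4873, -0.2752, 0.23, 0.365)
   ([0.102, 0.762, 0.0], [0.0, 0.0, -0.992])
   ([-0.29, 0.713, 0.0], [0.0, 0.0, -0.992])
```

Request:
{"op": "play_rows", "data": {"travel": [[0,0,-0.25],[0,0,-0.5],[0,0,-0.5]], "dr": [[0,0,0],[0,0,0],[0,0,0]], "claw": [1,1,1]}}

```text
t: 4.88
tcp_pos: [0.5669, -0.1431, 0.2323]
tcp_rot: [[0.78, -0.626, 0.002], [-0.626, -0.78, 0.0], [0.001, -0.001, -1.0]]
ft_force: [-0.4, 0.4, -0.0]
gripper_width: 0.023
```

```bash
python3 - <<'E'
from h import *
print(readout.state()["gripper_width"])
a=viewer.snapshot("scene")[110:200,220:320,::-1]
cv2.imwrite("pics/a3.png",cv2.resize(a,(600,540),interpolation=3))
E
```

```text
0.022976726691721707
```

View pics/a3.png

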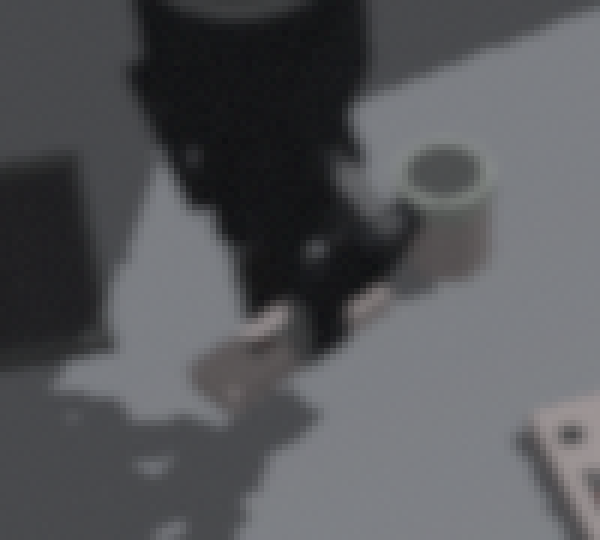

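Cassette is held, pinched across its width. Now to the tray.

Request:
{"op": "play_rows", "data": {"travel": [[0.1,0.76,0],[0.1,0.76,0],[0.1,0.76,0],[0.1,0.76,0]], "dr": [[0,0,-0.99],[0,0,-0.99],[0,0,-0.99],[0,0,-0.99]], "claw": [1,1,1,1]}}

```text
t: 5.42
tcp_pos: [0.5257, -0.2083, 0.2289]
tcp_rot: [[0.987, -0.16, -0.004], [-0.16, -0.987, 0.003], [-0.004, -0.002, -1.0]]
ft_force: [-1.1, 0.1, -0.6]
gripper_width: 0.0226
```

Request:
{"op": "play_rows", "data": {"travel": [[-0.29,0.71,0],[-0.29,0.71,0],[-0.29,0.71,0],[-0.29,0.71,0]], "dr": [[0,0,-0.99],[0,0,-0.99],[0,0,-0.99],[0,0,-0.99]], "claw": [1,1,1,1]}}

```text
t: 5.92
tcp_pos: [0.4854, -0.2735, 0.2278]
tcp_rot: [[0.938, 0.346, -0.005], [0.346, -0.938, 0.004], [-0.003, -0.006, -1.0]]
ft_force: [0.6, 0.1, -0.1]
gripper_width: 0.023
```

```bash
python3 plan.py 0.4873,-0.2752,0.195,0.365 0.4873,-0.2752,0.1835,0.365
python3 - <<'E'
from h import *
a=viewer.snapshot("scene")[100:190,160:260,::-1]
cv2.imwrite("pics/a4.png",cv2.resize(a,(600,540),interpolation=3))
E
```

```text
t 5.92 [ 0.4854 -0.2735  0.2278] al 0.354 F [ 0.6  0.1 -0.1] w 0.023
wp (0.4873, -0.2752, 0.195, 0.365)
   ([0.013, 0.024, 0.328], [-0.011, 0.006, -0.022])
wp (0.4873, -0.2752, 0.1835, 0.365)
   ([0.0, 0.0, 0.115], [0.0, 0.0, 0.0])
```

View pics/a4.png

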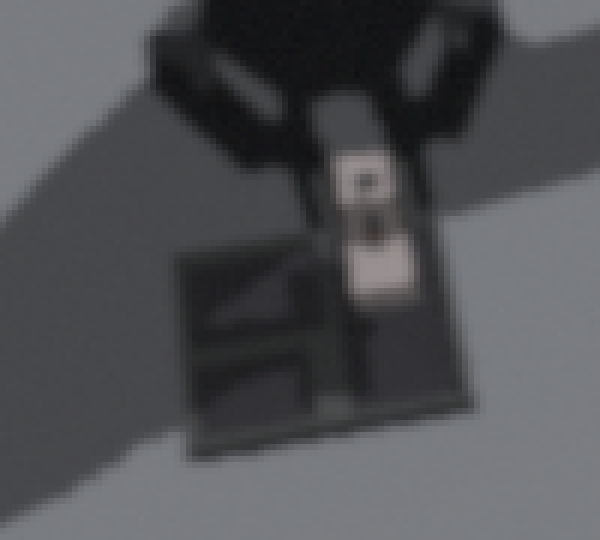

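Request:
{"op": "play_rows", "data": {"travel": [[0.013,0.024,0.33],[0.013,0.024,0.33],[0.013,0.024,0.33]], "dr": [[-0.011,0.006,-0.022],[-0.011,0.006,-0.022],[-0.011,0.006,-0.022]], "claw": [1,1,1]}}

```text
t: 6.35
tcp_pos: [0.4877, -0.2748, 0.1953]
tcp_rot: [[0.934, 0.356, -0.0], [0.356, -0.934, -0.0], [-0.0, 0.0, -1.0]]
ft_force: [-0.2, -0.8, 0.1]
gripper_width: 0.0226
```

Request:
{"op": "play_rows", "data": {"travel": [[0,0,0.05],[0,0,0.1],[0,0,0.1]], "dr": [[0,0,0],[0,0,0],[0,0,0]], "claw": [1,1,1]}}

```text
t: 6.72
tcp_pos: [0.4876, -0.2746, 0.185]
tcp_rot: [[0.935, 0.356, -0.001], [0.356, -0.935, 0.0], [-0.0, -0.0, -1.0]]
ft_force: [0.0, -0.1, 0.4]
gripper_width: 0.0229
```

```bash
python3 plan.py 0.4873,-0.2752,0.1835,0.365
```

```text
t 6.72 [ 0.4876 -0.2746  0.185 ] al 0.364 F [ 0.  -0.1  0.4] w 0.0229
wp (0.4873, -0.2752, 0.1835, 0.365)
   ([-0.005, 0.004, 0.015], [-0.001, 0.001, -0.002])
```

Down 1.5 mm, then open to half, then lift.

Request:
{"op": "play_rows", "data": {"travel": [[0,0,0.015],[0,0,0.015],[0,0,0.015],[0,0,0.015],[0,0,0.015]], "dr": [[0,0,0],[0,0,0],[0,0,0],[0,0,0],[0,0,0]], "claw": [1,1,0.4,0.4,0.4]}}

```text
t: 7.35
tcp_pos: [0.4876, -0.2746, 0.1835]
tcp_rot: [[0.935, 0.356, -0.001], [0.356, -0.935, 0.0], [-0.0, -0.0, -1.0]]
ft_force: [0.4, -0.6, 0.0]
gripper_width: 0.0509
```

Request:
{"op": "play_rows", "data": {"travel": [[0,0,-0.5],[0,0,-0.8],[0,0,-0.8]], "dr": [[0,0,0],[0,0,0],[0,0,0]], "claw": [0.4,0.3,0.25]}}

```text
t: 7.72
tcp_pos: [0.4885, -0.2754, 0.2667]
tcp_rot: [[0.934, 0.356, 0.005], [0.356, -0.934, -0.004], [0.003, 0.005, -1.0]]
ft_force: [0.2, 0.5, -0.1]
gripper_width: 0.064
```

```bash
python3 plan.py 0.462,-0.105,0.27,0.365
python3 - <<'E'
from h import *
a=viewer.snapshot("scene")[100:190,160:260,::-1]; b=viewer.snapshot("top")[200:300,380:480,::-1]
cv2.imwrite("pics/a5.png",np.hstack([cv2.resize(a,(400,360),interpolation=3),cv2.resize(b,(360,360),interpolation=3)]))
E
```

```text
t 7.72 [ 0.4885 -0.2754  0.2667] al 0.364 F [ 0.2  0.5 -0.1] w 0.064
wp (0.462, -0.105, 0.27, 0.365)
   ([0.179, -0.843, -0.021], [0.005, -0.003, -0.001])
   ([0.18, -0.843, -0.019], [0.005, -0.003, -0.001])
```

View pics/a5.png

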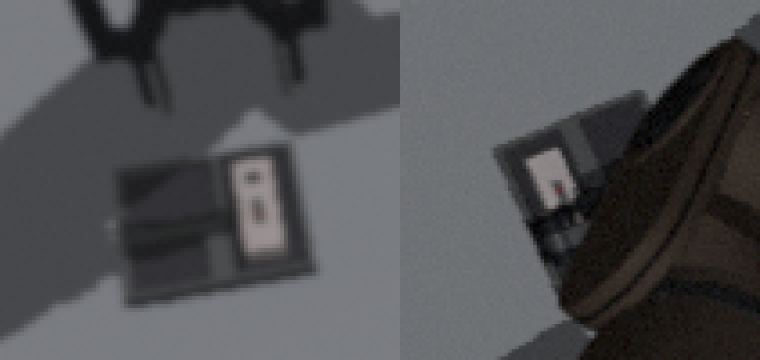

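Narrow cassette lies in the long pocket. Pot next.

Request:
{"op": "play_rows", "data": {"travel": [[0.18,-0.84,-0.02],[0.18,-0.84,-0.02],[0.18,-0.84,-0.02]], "dr": [[0,0,0],[0,0,0],[0,0,0]], "claw": [0.25,0.25,0.25]}}

```text
t: 8.2
tcp_pos: [0.4737, -0.188, 0.2635]
tcp_rot: [[0.934, 0.358, -0.003], [0.358, -0.934, 0.002], [-0.003, -0.003, -1.0]]
ft_force: [-0.4, -0.2, 0.8]
gripper_width: 0.0639
```

Request:
{"op": "play_rows", "data": {"travel": [[0.18,-0.84,-0.02],[0.18,-0.84,-0.02],[0.18,-0.84,-0.02],[0.18,-0.84,-0.02]], "dr": [[0,0,0],[0,0,0],[0,0,0],[0,0,0]], "claw": [0.25,0.25,0.25,0.25]}}

```text
t: 8.7
tcp_pos: [0.461, -0.1042, 0.2659]
tcp_rot: [[0.934, 0.358, -0.003], [0.358, -0.934, 0.001], [-0.002, -0.002, -1.0]]
ft_force: [-0.2, -0.0, 0.9]
gripper_width: 0.0639
```

```bash
python3 plan.py 0.462,-0.105,0.24,0.365 0.462,-0.105,0.194,.365
python3 - <<'E'
from h import *
a=viewer.snapshot("scene")[80:190,240:360,::-1]
cv2.imwrite("pics/a6.png",cv2.resize(a,(600,550),interpolation=3))
E
```

```text
t 8.7 [ 0.461  -0.1042  0.2659] al 0.366 F [-0.2 -0.   0.9] w 0.0639
wp (0.462, -0.105, 0.24, 0.365)
   ([0.008, 0.012, 0.259], [-0.004, 0.004, 0.001])
wp (0.462, -0.105, 0.194, 0.365)
   ([0.0, 0.0, 0.46], [0.0, 0.0, 0.0])
```

View pics/a6.png

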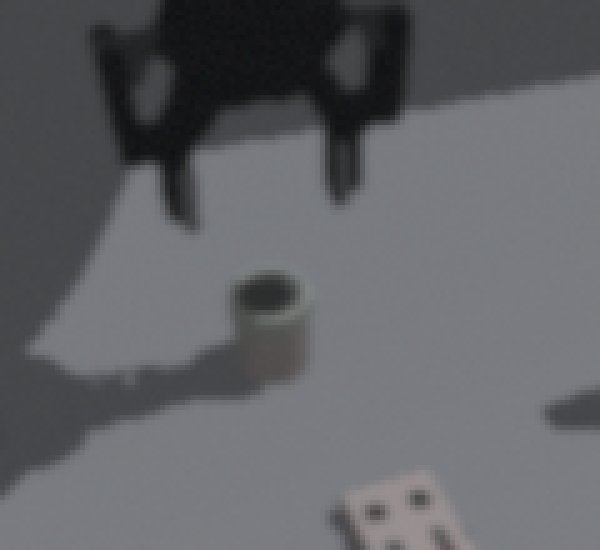

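Request:
{"op": "play_rows", "data": {"travel": [[0.008,0.012,0.26],[0.008,0.012,0.5],[0.008,0.012,0.72],[0.008,0.012,0.72],[0.008,0.012,0.72]], "dr": [[0,0,0],[0,0,0],[0,0,0],[0,0,0],[0,0,0]], "claw": [0.25,0.25,0.25,0.25,0.25]}}

```text
t: 9.38
tcp_pos: [0.4625, -0.106, 0.1946]
tcp_rot: [[0.934, 0.356, -0.002], [0.356, -0.934, 0.001], [-0.001, -0.001, -1.0]]
ft_force: [0.4, 0.3, -0.2]
gripper_width: 0.0644
```

Request:
{"op": "play_rows", "data": {"travel": [[0,0,0],[0,0,0],[0,0,0],[0,0,0],[0,0,0]], "dr": [[0,0,0],[0,0,0],[0,0,0],[0,0,0],[0,0,0]], "claw": [0.35,0.45,0.6,0.8,0.8], "squeeze": 25}}

```text
t: 10.0
tcp_pos: [0.4629, -0.106, 0.1955]
tcp_rot: [[0.934, 0.357, -0.001], [0.357, -0.934, 0.0], [-0.001, -0.0, -1.0]]
ft_force: [-1.3, 2.1, 6.4]
gripper_width: 0.0392
```

```bash
python3 plan.py 0.462,-0.105,0.27,0.365 0.4832,-0.3345,0.27,.365
python3 - <<'E'
from h import *
a=viewer.snapshot("scene")[80:190,240:360,::-1]
cv2.imwrite("pics/a7.png",cv2.resize(a,(600,550),interpolation=3))
E
```

```text
t 10.0 [ 0.4629 -0.106   0.1955] al 0.365 F [-1.3  2.1  6.4] w 0.0392
wp (0.462, -0.105, 0.27, 0.365)
   ([-0.005, -0.013, -0.745], [-0.001, 0.001, -0.001])
wp (0.4832, -0.3345, 0.27, 0.365)
   ([-0.207, 0.74, 0.0], [0.0, 0.0, 0.0])
   ([-0.207, 0.74, 0.0], [0.0, 0.0, 0.0])
   ([-0.207, 0.74, 0.0], [0.0, 0.0, 0.0])
```

View pics/a7.png

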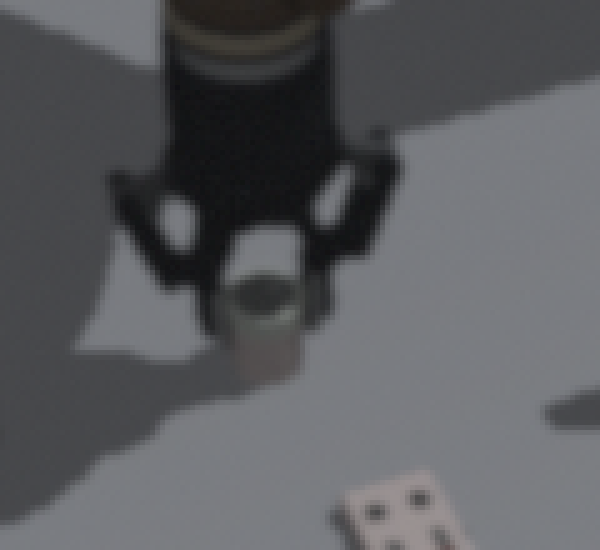

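Request:
{"op": "play_rows", "data": {"travel": [[0,0,-0.3],[0,0,-0.7],[0,0,-0.7]], "dr": [[0,0,0],[0,0,0],[0,0,0]], "claw": [0.8,0.8,0.8]}}

```text
t: 10.42
tcp_pos: [0.4641, -0.1066, 0.2686]
tcp_rot: [[0.934, 0.357, 0.006], [0.357, -0.934, -0.003], [0.004, 0.005, -1.0]]
ft_force: [-0.2, -0.0, -0.0]
gripper_width: 0.0387
```

Request:
{"op": "play_rows", "data": {"travel": [[-0.21,0.74,0],[-0.21,0.74,0],[-0.21,0.74,0]], "dr": [[0,0,0],[0,0,0],[0,0,0]], "claw": [0.8,0.8,0.8]}}

```text
t: 10.8
tcp_pos: [0.4704, -0.1837, 0.2675]
tcp_rot: [[0.935, 0.355, 0.004], [0.355, -0.935, -0.001], [0.003, 0.003, -1.0]]
ft_force: [-0.9, 0.3, -0.0]
gripper_width: 0.0389
```

Request:
{"op": "play_rows", "data": {"travel": [[-0.21,0.74,0],[-0.21,0.74,0],[-0.21,0.74,0]], "dr": [[0,0,0],[0,0,0],[0,0,0]], "claw": [0.8,0.8,0.8]}}

```text
t: 11.18
tcp_pos: [0.4768, -0.2598, 0.2667]
tcp_rot: [[0.935, 0.354, 0.002], [0.354, -0.935, 0.001], [0.002, 0.0, -1.0]]
ft_force: [-0.7, 0.2, -1.5]
gripper_width: 0.0391
```

Request:
{"op": "play_rows", "data": {"travel": [[-0.21,0.74,0],[-0.21,0.74,0],[-0.21,0.74,0],[-0.21,0.74,0]], "dr": [[0,0,0],[0,0,0],[0,0,0],[0,0,0]], "claw": [0.8,0.8,0.8,0.8]}}

```text
t: 11.68
tcp_pos: [0.4833, -0.3346, 0.2661]
tcp_rot: [[0.935, 0.355, 0.001], [0.355, -0.935, 0.002], [0.002, -0.002, -1.0]]
ft_force: [1.0, 0.2, -0.4]
gripper_width: 0.039
```

```bash
python3 plan.py 0.4832,-0.3345,0.21,.365
python3 - <<'E'
from h import *
a=viewer.snapshot("scene")[80:190,150:270,::-1]
cv2.imwrite("pics/a8.png",cv2.resize(a,(600,550),interpolation=3))
E
```

```text
t 11.68 [ 0.4833 -0.3346  0.2661] al 0.363 F [ 1.   0.2 -0.4] w 0.039
wp (0.4832, -0.3345, 0.21, 0.365)
   ([-0.001, 0.0, 0.561], [-0.003, -0.004, -0.004])
```

View pics/a8.png

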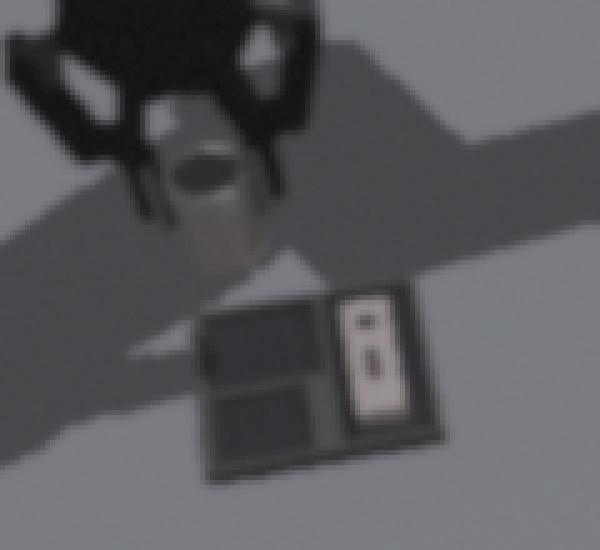

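Request:
{"op": "play_rows", "data": {"travel": [[0,0,0.4],[0,0,0.56],[0,0,0.56],[0,0,0.56]], "dr": [[0,0,0],[0,0,0],[0,0,0],[0,0,0]], "claw": [0.8,0.8,0.8,0.8]}}

```text
t: 12.22
tcp_pos: [0.4839, -0.3347, 0.2114]
tcp_rot: [[0.935, 0.355, 0.003], [0.355, -0.935, 0.001], [0.003, 0.0, -1.0]]
ft_force: [-0.6, 0.0, -0.1]
gripper_width: 0.0388
```

Request:
{"op": "play_rows", "data": {"travel": [[0,0,0.06],[0,0,0.11],[0,0,0.11],[0,0,0.11]], "dr": [[0,0,0],[0,0,0],[0,0,0],[0,0,0]], "claw": [0.8,0.8,0.8,0.8]}}

```text
t: 12.72
tcp_pos: [0.4839, -0.3348, 0.2004]
tcp_rot: [[0.935, 0.355, 0.003], [0.355, -0.935, 0.001], [0.003, 0.0, -1.0]]
ft_force: [0.2, 0.2, -0.4]
gripper_width: 0.039
```

Request:
{"op": "play_rows", "data": {"travel": [[0,0,0.02],[0,0,0.02],[0,0,0.02]], "dr": [[0,0,0],[0,0,0],[0,0,0]], "claw": [0.8,0.8,0.8]}}

```text
t: 13.1
tcp_pos: [0.484, -0.3349, 0.1986]
tcp_rot: [[0.935, 0.355, 0.003], [0.355, -0.935, 0.0], [0.003, 0.001, -1.0]]
ft_force: [0.0, 0.1, 0.0]
gripper_width: 0.0388
```

Request:
{"op": "play_rows", "data": {"travel": [[0,0,0.012],[0,0,0.012]], "dr": [[0,0,0],[0,0,0]], "claw": [0.8,0.8]}}

```text
t: 13.35
tcp_pos: [0.4843, -0.3349, 0.1985]
tcp_rot: [[0.935, 0.356, 0.003], [0.356, -0.935, 0.001], [0.003, 0.0, -1.0]]
ft_force: [-1.6, 1.8, 6.2]
gripper_width: 0.039
```

Request:
{"op": "play_rows", "data": {"travel": [[0,0,0],[0,0,0],[0,0,0],[0,0,0]], "dr": [[0,0,0],[0,0,0],[0,0,0],[0,0,0]], "claw": [0.45,0.4,0.3,0.25]}}

```text
t: 13.85
tcp_pos: [0.4842, -0.3349, 0.1983]
tcp_rot: [[0.935, 0.355, 0.003], [0.355, -0.935, 0.001], [0.003, -0.0, -1.0]]
ft_force: [-0.1, -0.4, -0.2]
gripper_width: 0.0639
```

Request:
{"op": "play_rows", "data": {"travel": [[0,0,-0.3],[0,0,-0.8],[0,0,-0.8]], "dr": [[0,0,0],[0,0,0],[0,0,0]], "claw": [0.25,0.25,0.25]}}

```text
t: 14.22
tcp_pos: [0.4853, -0.3362, 0.2835]
tcp_rot: [[0.935, 0.356, 0.01], [0.356, -0.935, -0.006], [0.007, 0.009, -1.0]]
ft_force: [0.6, -0.7, 0.2]
gripper_width: 0.0644
```

```bash
python3 plan.py 0.5766,0.163,0.28,-0.3
python3 - <<'E'
from h import *
a=viewer.snapshot("scene")[80:190,150:270,::-1]
cv2.imwrite("pics/a9.png",cv2.resize(a,(600,550),interpolation=3))
E
```

```text
t 14.22 [ 0.4853 -0.3362  0.2835] al 0.364 F [ 0.6 -0.7  0.2] w 0.0644
wp (0.5766, 0.163, 0.28, -0.3)
   ([0.438, -0.724, 0.002], [0.002, -0.003, 0.211])
   ([0.356, -0.767, 0.002], [0.002, -0.003, 0.211])
   ([0.269, -0.802, 0.003], [0.002, -0.003, 0.211])
   ([0.179, -0.827, 0.003], [0.002, -0.003, 0.211])
   ([0.086, -0.841, 0.004], [0.002, -0.003, 0.211])
   ([-0.007, -0.846, 0.005], [0.002, -0.003, 0.211])
```

View pics/a9.png

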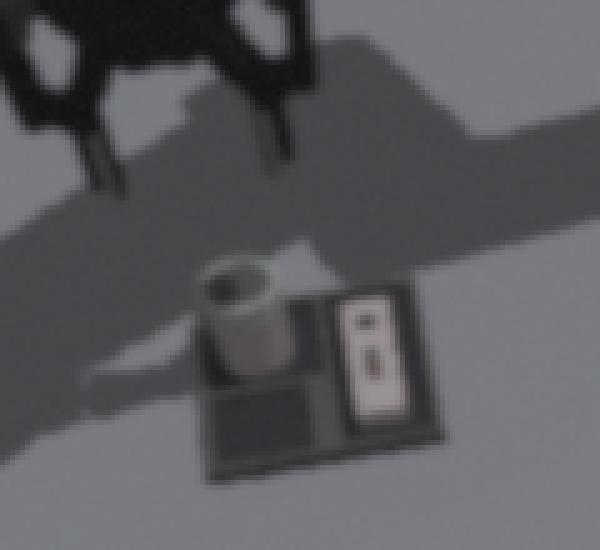

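Pot stands in the larger pocket. Now the short bottle, keeping the heading, since its jaw axis is perpendicular to the line to the teal bottle.

```bash
python3 plan.py 0.5766,0.163,0.28,.365
```

```text
t 14.28 [ 0.4846 -0.3356  0.2808] al 0.364 F [ 0.1 -0.2 -0.6] w 0.0642
wp (0.5766, 0.163, 0.28, 0.365)
   ([0.527, -0.867, 0.0], [0.002, -0.002, -0.001])
   ([0.527, -0.866, 0.0], [0.002, -0.002, -0.001])
   ([0.527, -0.866, 0.001], [0.002, -0.002, -0.001])
   ([0.527, -0.866, 0.001], [0.002, -0.002, -0.001])
   ([0.528, -0.866, 0.001], [0.002, -0.002, -0.001])
```

Request:
{"op": "play_rows", "data": {"travel": [[0.53,-0.87,0],[0.53,-0.87,0],[0.53,-0.87,0]], "dr": [[0,0,0],[0,0,0],[0,0,0]], "claw": [0.45,0.45,0.45]}}

```text
t: 14.65
tcp_pos: [0.5028, -0.2328, 0.2788]
tcp_rot: [[0.933, 0.359, 0.003], [0.359, -0.933, -0.0], [0.003, 0.001, -1.0]]
ft_force: [-0.6, -0.7, 0.1]
gripper_width: 0.0468
```

Request:
{"op": "play_rows", "data": {"travel": [[0.53,-0.87,0],[0.53,-0.87,0],[0.53,-0.87,0]], "dr": [[0,0,0],[0,0,0],[0,0,0]], "claw": [0.45,0.45,0.45]}}

```text
t: 15.02
tcp_pos: [0.5209, -0.131, 0.2774]
tcp_rot: [[0.932, 0.362, 0.001], [0.362, -0.932, 0.001], [0.001, -0.0, -1.0]]
ft_force: [0.1, 0.3, 0.3]
gripper_width: 0.0469
```

Request:
{"op": "play_rows", "data": {"travel": [[0.53,-0.87,0],[0.53,-0.87,0],[0.53,-0.87,0]], "dr": [[0,0,0],[0,0,0],[0,0,0]], "claw": [0.45,0.45,0.45]}}

```text
t: 15.4
tcp_pos: [0.539, -0.0301, 0.2767]
tcp_rot: [[0.931, 0.364, -0.0], [0.364, -0.931, 0.001], [0.0, -0.001, -1.0]]
ft_force: [0.6, -0.5, 0.3]
gripper_width: 0.0469
```

Request:
{"op": "play_rows", "data": {"travel": [[0.53,-0.87,0],[0.53,-0.87,0],[0.53,-0.87,0]], "dr": [[0,0,0],[0,0,0],[0,0,0]], "claw": [0.45,0.45,0.45]}}

```text
t: 15.78
tcp_pos: [0.5572, 0.0702, 0.2763]
tcp_rot: [[0.931, 0.366, -0.0], [0.366, -0.931, 0.0], [-0.0, -0.0, -1.0]]
ft_force: [0.2, 0.4, -0.2]
gripper_width: 0.0472
```

```bash
python3 plan.py 0.5766,0.163,0.265,.365
```

```text
t 15.78 [0.5572 0.0702 0.2763] al 0.374 F [ 0.2  0.4 -0.2] w 0.0472
wp (0.5766, 0.163, 0.265, 0.365)
   ([0.52, -0.793, 0.113], [-0.0, 0.001, 0.018])
```

Request:
{"op": "play_rows", "data": {"travel": [[0.52,-0.79,0.11],[0.52,-0.79,0.11],[0.52,-0.79,0.11],[0.52,-0.79,0.11]], "dr": [[0,0,0.018],[0,0,0.018],[0,0,0.018],[0,0,0.018]], "claw": [0.45,0.45,0.45,0.45]}}

```text
t: 16.27
tcp_pos: [0.577, 0.1608, 0.265]
tcp_rot: [[0.935, 0.355, -0.001], [0.355, -0.935, -0.001], [-0.001, 0.0, -1.0]]
ft_force: [0.2, 0.2, -0.1]
gripper_width: 0.0466
```

```bash
python3 plan.py 0.5766,0.163,0.183,.365
python3 - <<'E'
from h import *
a=viewer.snapshot("scene")[90:220,340,:] if 0 else viewer.snapshot("scene")[100:220,340:460,::-1]
cv2.imwrite("pics/b1.png",cv2.resize(a,(560,560),interpolation=3))
E
```

```text
t 16.27 [0.577  0.1608 0.265 ] al 0.363 F [ 0.2  0.2 -0.1] w 0.0466
wp (0.5766, 0.163, 0.183, 0.365)
   ([0.005, -0.023, 0.82], [0.001, 0.003, -0.003])
```

View pics/b1.png

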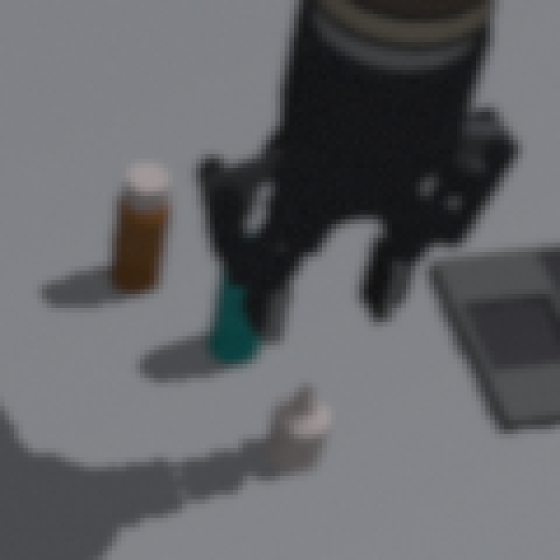

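Request:
{"op": "play_rows", "data": {"travel": [[0.005,-0.02,0.3],[0.005,-0.02,0.55],[0.005,-0.02,0.82],[0.005,-0.02,0.82],[0.005,-0.02,0.82]], "dr": [[0,0,0],[0,0,0],[0,0,0],[0,0,0],[0,0,0]], "claw": [0.45,0.45,0.45,0.45,0.45]}}

```text
t: 16.95
tcp_pos: [0.5773, 0.1619, 0.1843]
tcp_rot: [[0.935, 0.354, 0.001], [0.354, -0.935, -0.001], [0.0, 0.001, -1.0]]
ft_force: [0.1, 0.6, -0.6]
gripper_width: 0.0471
```

Request:
{"op": "play_rows", "data": {"travel": [[0,0,0],[0,0,0],[0,0,0],[0,0,0],[0,0,0]], "dr": [[0,0,0],[0,0,0],[0,0,0],[0,0,0],[0,0,0]], "claw": [0.52,0.6,0.7,0.85,0.85]}}

```text
t: 17.58
tcp_pos: [0.5778, 0.162, 0.1855]
tcp_rot: [[0.935, 0.354, 0.002], [0.354, -0.935, -0.001], [0.002, 0.001, -1.0]]
ft_force: [-0.3, -0.0, 6.2]
gripper_width: 0.0267
```

```bash
python3 plan.py
python3 - <<'E'
from h import *
a=viewer.snapshot("scene")[100:220,340:460,::-1]
cv2.imwrite("pics/b2.png",cv2.resize(a,(560,560),interpolation=3))
E
```

```text
t 17.57 [0.5778 0.162  0.1855] al 0.362 F [-0.3 -0.   6.2] w 0.0267
```

View pics/b2.png

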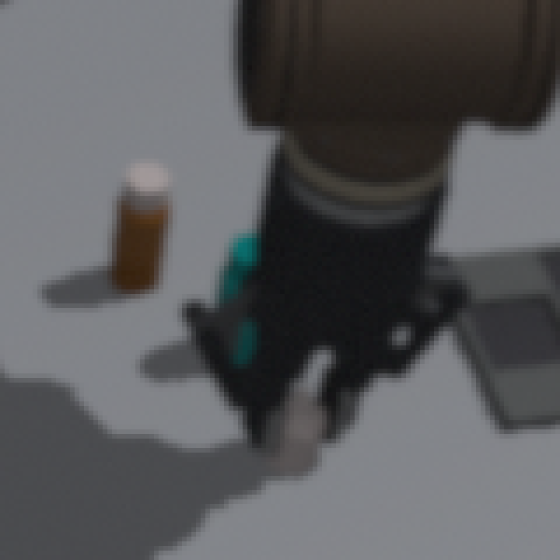

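Request:
{"op": "play_rows", "data": {"travel": [[0,0,-0.3],[0,0,-0.9],[0,0,-0.9],[0,0,-0.9]], "dr": [[0,0,0],[0,0,0],[0,0,0],[0,0,0]], "claw": [0.85,0.85,0.85,0.85]}}

```text
t: 18.12
tcp_pos: [0.5772, 0.1621, 0.2749]
tcp_rot: [[0.935, 0.354, 0.001], [0.354, -0.935, -0.001], [0.001, 0.001, -1.0]]
ft_force: [-0.6, 0.9, -1.2]
gripper_width: 0.0266
```

```bash
python3 plan.py 0.5364,-0.3196,0.275,.365
```

```text
t 18.12 [0.5772 0.1621 0.2749] al 0.362 F [-0.6  0.9 -1.2] w 0.0266
wp (0.5364, -0.3196, 0.275, 0.365)
   ([-0.417, 0.872, 0.0], [0.0, -0.0, -0.001])
   ([-0.418, 0.872, 0.0], [0.0, -0.0, -0.001])
   ([-0.418, 0.872, 0.0], [0.0, -0.0, -0.001])
   ([-0.419, 0.871, -0.0], [0.0, -0.0, -0.001])
   ([-0.42, 0.871, -0.0], [0.0, -0.0, -0.001])
```

Request:
{"op": "play_rows", "data": {"travel": [[-0.42,0.87,0],[-0.42,0.87,0],[-0.42,0.87,0]], "dr": [[0,0,0],[0,0,0],[0,0,0]], "claw": [0.85,0.85,0.85]}}

```text
t: 18.5
tcp_pos: [0.5677, 0.064, 0.2722]
tcp_rot: [[0.936, 0.351, -0.004], [0.351, -0.936, -0.0], [-0.004, -0.001, -1.0]]
ft_force: [-0.2, 0.6, -0.4]
gripper_width: 0.0267
```

Request:
{"op": "play_rows", "data": {"travel": [[-0.42,0.87,0],[-0.42,0.87,0],[-0.42,0.87,0]], "dr": [[0,0,0],[0,0,0],[0,0,0]], "claw": [0.85,0.85,0.85]}}

```text
t: 18.88
tcp_pos: [0.5584, -0.0332, 0.2706]
tcp_rot: [[0.937, 0.348, -0.007], [0.348, -0.937, 0.001], [-0.006, -0.003, -1.0]]
ft_force: [-0.2, 0.5, -1.7]
gripper_width: 0.0263
```

Request:
{"op": "play_rows", "data": {"travel": [[-0.42,0.87,0],[-0.42,0.87,0],[-0.42,0.87,0]], "dr": [[0,0,0],[0,0,0],[0,0,0]], "claw": [0.85,0.85,0.85]}}

```text
t: 19.25
tcp_pos: [0.5494, -0.1297, 0.2697]
tcp_rot: [[0.938, 0.346, -0.008], [0.346, -0.938, 0.002], [-0.007, -0.004, -1.0]]
ft_force: [-0.2, 0.2, -0.9]
gripper_width: 0.0261
```

Request:
{"op": "play_rows", "data": {"travel": [[-0.42,0.87,0],[-0.42,0.87,0],[-0.42,0.87,0]], "dr": [[0,0,0],[0,0,0],[0,0,0]], "claw": [0.85,0.85,0.85]}}

```text
t: 19.62
tcp_pos: [0.5405, -0.2258, 0.269]
tcp_rot: [[0.938, 0.345, -0.008], [0.345, -0.939, 0.003], [-0.007, -0.005, -1.0]]
ft_force: [0.3, 1.5, 0.1]
gripper_width: 0.0264
```

```bash
python3 plan.py 0.5364,-0.3196,0.265,.365
```

```text
t 19.62 [ 0.5405 -0.2258  0.269 ] al 0.353 F [0.3 1.5 0.1] w 0.0264
wp (0.5364, -0.3196, 0.265, 0.365)
   ([-0.362, 0.867, 0.037], [-0.011, 0.013, -0.024])
```

Request:
{"op": "play_rows", "data": {"travel": [[-0.362,0.867,0.037],[-0.362,0.867,0.037],[-0.362,0.867,0.037],[-0.362,0.867,0.037]], "dr": [[-0.011,0.013,-0.024],[-0.011,0.013,-0.024],[-0.011,0.013,-0.024],[-0.011,0.013,-0.024]], "claw": [0.85,0.85,0.85,0.85]}}

```text
t: 20.12
tcp_pos: [0.5369, -0.3173, 0.2643]
tcp_rot: [[0.933, 0.359, -0.001], [0.359, -0.933, 0.002], [-0.0, -0.002, -1.0]]
ft_force: [0.1, 0.2, -1.0]
gripper_width: 0.0269
```

```bash
python3 plan.py 0.5364,-0.3196,0.2,.365
python3 - <<'E'
from h import *
a=viewer.snapshot("scene")[80:200,150:270,::-1]
cv2.imwrite("pics/b3.png",cv2.resize(a,(560,560),interpolation=3))
E
```

```text
t 20.12 [ 0.5369 -0.3173  0.2643] al 0.367 F [ 0.1  0.2 -1. ] w 0.0269
wp (0.5364, -0.3196, 0.2, 0.365)
   ([-0.013, 0.02, 0.643], [-0.004, 0.001, 0.004])
```

View pics/b3.png

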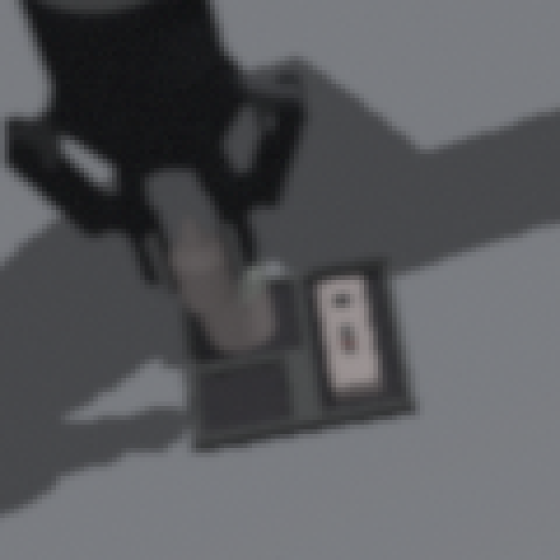

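Request:
{"op": "play_rows", "data": {"travel": [[-0.013,0.02,0.3],[-0.013,0.02,0.64],[-0.013,0.02,0.64],[-0.013,0.02,0.64]], "dr": [[0,0,0],[0,0,0],[0,0,0],[0,0,0]], "claw": [0.85,0.85,0.85,0.85]}}

```text
t: 20.68
tcp_pos: [0.537, -0.3189, 0.2016]
tcp_rot: [[0.933, 0.36, 0.0], [0.36, -0.933, 0.001], [0.0, -0.001, -1.0]]
ft_force: [0.1, 0.4, 0.4]
gripper_width: 0.0264
```

Request:
{"op": "play_rows", "data": {"travel": [[0,0,0.06],[0,0,0.11],[0,0,0.11],[0,0,0.11]], "dr": [[0,0,0],[0,0,0],[0,0,0],[0,0,0]], "claw": [0.85,0.85,0.85,0.85]}}

```text
t: 21.18
tcp_pos: [0.537, -0.319, 0.1906]
tcp_rot: [[0.933, 0.36, 0.0], [0.36, -0.933, 0.001], [0.0, -0.0, -1.0]]
ft_force: [-0.5, 0.2, -1.0]
gripper_width: 0.0262
```

Request:
{"op": "play_rows", "data": {"travel": [[0,0,0.015],[0,0,0.015]], "dr": [[0,0,0],[0,0,0]], "claw": [0.85,0.85]}}

```text
t: 21.42
tcp_pos: [0.537, -0.319, 0.189]
tcp_rot: [[0.933, 0.36, 0.0], [0.36, -0.933, 0.001], [0.0, -0.001, -1.0]]
ft_force: [0.3, 0.7, -0.0]
gripper_width: 0.0263
```

Request:
{"op": "play_rows", "data": {"travel": [[0,0,0.013],[0,0,0.013]], "dr": [[0,0,0],[0,0,0]], "claw": [0.85,0.85]}}

```text
t: 21.68
tcp_pos: [0.5371, -0.3191, 0.1886]
tcp_rot: [[0.933, 0.36, 0.0], [0.36, -0.933, 0.001], [0.0, -0.001, -1.0]]
ft_force: [-1.3, 0.1, 4.3]
gripper_width: 0.0263
```

Request:
{"op": "play_rows", "data": {"travel": [[0,0,0],[0,0,0],[0,0,0],[0,0,0]], "dr": [[0,0,0],[0,0,0],[0,0,0],[0,0,0]], "claw": [0.6,0.52,0.47,0.45]}}

```text
t: 22.18
tcp_pos: [0.5371, -0.3191, 0.1883]
tcp_rot: [[0.933, 0.36, -0.0], [0.36, -0.933, 0.001], [0.0, -0.001, -1.0]]
ft_force: [-0.1, 0.2, 0.5]
gripper_width: 0.047
```

Request:
{"op": "play_rows", "data": {"travel": [[0,0,-0.3],[0,0,-0.8],[0,0,-0.8]], "dr": [[0,0,0],[0,0,0],[0,0,0]], "claw": [0.45,0.45,0.45]}}

```text
t: 22.55
tcp_pos: [0.5386, -0.3203, 0.2739]
tcp_rot: [[0.933, 0.36, 0.008], [0.36, -0.933, -0.006], [0.005, 0.008, -1.0]]
ft_force: [0.6, -0.1, -0.1]
gripper_width: 0.0469
```

```bash
python3 plan.py 0.579,-0.0205,0.25,.48
python3 - <<'E'
from h import *
a=viewer.snapshot("scene")[80:200,150:270,::-1]
cv2.imwrite("pics/b4.png",cv2.resize(a,(560,560),interpolation=3))
E
```

```text
t 22.55 [ 0.5386 -0.3203  0.2739] al 0.368 F [ 0.6 -0.1 -0.1] w 0.0469
wp (0.579, -0.0205, 0.25, 0.48)
   ([0.485, -0.885, 0.075], [0.006, -0.003, -0.071])
   ([0.518, -0.866, 0.077], [0.006, -0.003, -0.071])
   ([0.55, -0.846, 0.078], [0.006, -0.003, -0.071])
```

View pics/b4.png

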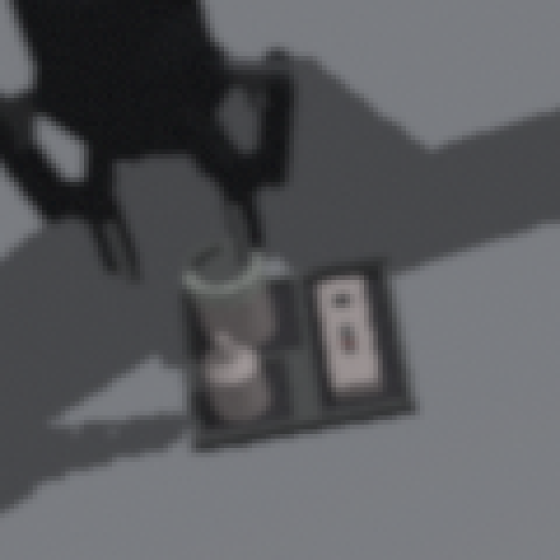

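All three are seated in the first tray. Now the broad cassette.

Request:
{"op": "play_rows", "data": {"travel": [[0.485,-0.885,0.07],[0.485,-0.885,0.07],[0.485,-0.885,0.07]], "dr": [[0,0,-0.07],[0,0,-0.07],[0,0,-0.07]], "claw": [0.25,0.25,0.25]}}

```text
t: 22.98
tcp_pos: [0.5507, -0.2169, 0.2616]
tcp_rot: [[0.918, 0.397, 0.0], [0.397, -0.918, -0.0], [0.0, 0.0, -1.0]]
ft_force: [0.7, 0.6, -0.0]
gripper_width: 0.0639
```

Request:
{"op": "play_rows", "data": {"travel": [[0.518,-0.866,0.07],[0.518,-0.866,0.07],[0.518,-0.866,0.07]], "dr": [[0,0,-0.07],[0,0,-0.07],[0,0,-0.07]], "claw": [0.25,0.25,0.25]}}

```text
t: 23.35
tcp_pos: [0.5634, -0.1152, 0.2529]
tcp_rot: [[0.901, 0.433, -0.003], [0.433, -0.901, 0.001], [-0.002, -0.002, -1.0]]
ft_force: [0.3, 0.1, -0.3]
gripper_width: 0.0639
```

```bash
python3 plan.py 0.579,-0.0205,0.23,.48
```

```text
t 23.35 [ 0.5634 -0.1152  0.2529] al 0.448 F [ 0.3  0.1 -0.3] w 0.0639
wp (0.579, -0.0205, 0.23, 0.48)
   ([0.551, -0.786, 0.23], [-0.004, 0.004, -0.061])
```

Request:
{"op": "play_rows", "data": {"travel": [[0.55,-0.786,0.23],[0.55,-0.786,0.23],[0.55,-0.786,0.23],[0.55,-0.786,0.23]], "dr": [[-0.004,0.004,-0.061],[-0.004,0.004,-0.061],[-0.004,0.004,-0.061],[-0.004,0.004,-0.061]], "claw": [0.25,0.25,0.25,0.25]}}

```text
t: 23.85
tcp_pos: [0.5792, -0.022, 0.23]
tcp_rot: [[0.887, 0.461, 0.0], [0.461, -0.887, -0.001], [0.0, 0.001, -1.0]]
ft_force: [0.0, -0.7, -0.3]
gripper_width: 0.0644
```

```bash
python3 plan.py 0.579,-0.0205,0.178,.48
python3 - <<'E'
from h import *
a=viewer.snapshot("scene")[120:220,270:390,::-1]
cv2.imwrite("pics/b5.png",cv2.resize(a,(600,500),interpolation=3))
E
```

```text
t 23.85 [ 0.5792 -0.022   0.23  ] al 0.479 F [ 0.  -0.7 -0.3] w 0.0644
wp (0.579, -0.0205, 0.178, 0.48)
   ([0.005, -0.015, 0.52], [0.002, -0.0, -0.002])
```

View pics/b5.png

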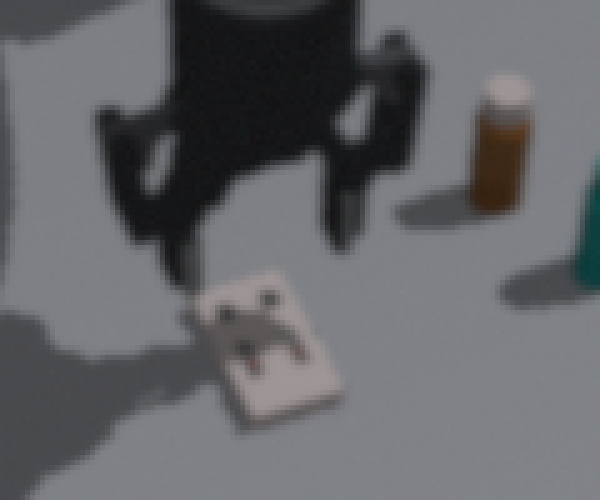

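Request:
{"op": "play_rows", "data": {"travel": [[0.005,-0.015,0.2],[0.005,-0.015,0.4],[0.005,-0.015,0.53],[0.005,-0.015,0.53],[0.005,-0.015,0.53]], "dr": [[0,0,0],[0,0,0],[0,0,0],[0,0,0],[0,0,0]], "claw": [0.25,0.25,0.25,0.25,0.25]}}

```text
t: 24.52
tcp_pos: [0.5793, -0.0207, 0.1773]
tcp_rot: [[0.888, 0.46, 0.001], [0.46, -0.888, -0.001], [0.001, 0.001, -1.0]]
ft_force: [0.7, 0.5, 0.6]
gripper_width: 0.0642
```

Request:
{"op": "play_rows", "data": {"travel": [[0,0,0],[0,0,0],[0,0,0],[0,0,0],[0,0,0]], "dr": [[0,0,0],[0,0,0],[0,0,0],[0,0,0],[0,0,0]], "claw": [0.35,0.45,0.6,0.7,0.7], "squeeze": 35}}

```text
t: 25.15
tcp_pos: [0.5798, -0.0208, 0.1783]
tcp_rot: [[0.888, 0.46, 0.003], [0.46, -0.888, -0.001], [0.002, 0.002, -1.0]]
ft_force: [-1.7, 0.6, 5.0]
gripper_width: 0.0446
```

Request:
{"op": "play_rows", "data": {"travel": [[0,0,-0.25],[0,0,-0.5],[0,0,-0.5]], "dr": [[0,0,0],[0,0,0],[0,0,0]], "claw": [0.7,0.7,0.7]}}

```text
t: 25.52
tcp_pos: [0.5803, -0.0209, 0.2299]
tcp_rot: [[0.888, 0.46, 0.007], [0.46, -0.888, -0.002], [0.005, 0.005, -1.0]]
ft_force: [0.7, -0.3, -0.1]
gripper_width: 0.0449
```

```bash
python3 plan.py 0.579,-0.02,0.29,.48
python3 - <<'E'
from h import *
a=viewer.snapshot("scene")[120:220,270:390,::-1]
cv2.imwrite("pics/b6.png",cv2.resize(a,(600,500),interpolation=3))
E
```

```text
t 25.52 [ 0.5803 -0.0209  0.2299] al 0.479 F [ 0.7 -0.3 -0.1] w 0.0449
wp (0.579, -0.02, 0.29, 0.48)
   ([-0.004, -0.011, -0.601], [0.009, -0.01, -0.003])
```

View pics/b6.png

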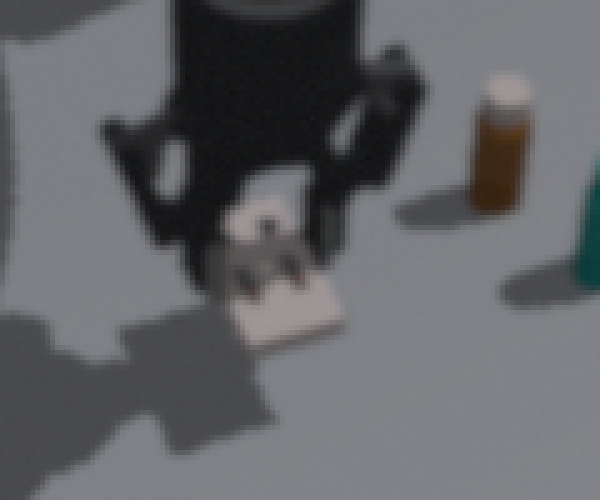

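Request:
{"op": "play_rows", "data": {"travel": [[0,0,-0.6],[0,0,-0.6],[0,0,-0.6]], "dr": [[0,0,0],[0,0,0],[0,0,0]], "claw": [0.7,0.7,0.7]}}

```text
t: 25.95
tcp_pos: [0.5788, -0.0206, 0.2868]
tcp_rot: [[0.888, 0.46, 0.001], [0.46, -0.888, -0.001], [0.001, 0.001, -1.0]]
ft_force: [-1.0, -0.6, -0.6]
gripper_width: 0.0447
```

```bash
python3 plan.py 0.474,0.335,0.29,.274
```

```text
t 25.95 [ 0.5788 -0.0206  0.2868] al 0.478 F [-1.  -0.6 -0.6] w 0.0447
wp (0.474, 0.335, 0.29, 0.274)
   ([0.177, -0.91, -0.009], [0.001, -0.0, 0.098])
   ([0.13, -0.918, -0.009], [0.001, -0.0, 0.098])
   ([0.083, -0.923, -0.009], [0.001, -0.0, 0.098])
   ([0.036, -0.926, -0.008], [0.001, -0.0, 0.098])
```

Request:
{"op": "play_rows", "data": {"travel": [[0.177,-0.91,-0.01],[0.177,-0.91,-0.01],[0.177,-0.91,-0.01]], "dr": [[0,0,0.1],[0,0,0.1],[0,0,0.1]], "claw": [0.7,0.7,0.7]}}

```text
t: 26.32
tcp_pos: [0.551, 0.07, 0.2846]
tcp_rot: [[0.909, 0.416, -0.004], [0.416, -0.909, -0.001], [-0.004, -0.001, -1.0]]
ft_force: [-0.1, -0.3, -0.5]
gripper_width: 0.0445
```

Request:
{"op": "play_rows", "data": {"travel": [[0.13,-0.918,-0.01],[0.13,-0.918,-0.01],[0.13,-0.918,-0.01]], "dr": [[0,0,0.1],[0,0,0.1],[0,0,0.1]], "claw": [0.7,0.7,0.7]}}

```text
t: 26.7
tcp_pos: [0.5239, 0.1596, 0.2839]
tcp_rot: [[0.929, 0.37, -0.007], [0.37, -0.929, -0.001], [-0.007, -0.002, -1.0]]
ft_force: [0.1, -0.4, -0.2]
gripper_width: 0.0448
```

Request:
{"op": "play_rows", "data": {"travel": [[0.083,-0.923,-0.01],[0.083,-0.923,-0.01],[0.083,-0.923,-0.01]], "dr": [[0,0,0.1],[0,0,0.1],[0,0,0.1]], "claw": [0.7,0.7,0.7]}}

```text
t: 27.08
tcp_pos: [0.4974, 0.2486, 0.284]
tcp_rot: [[0.946, 0.323, -0.008], [0.323, -0.946, -0.002], [-0.009, -0.001, -1.0]]
ft_force: [-0.3, -1.0, -1.0]
gripper_width: 0.0447
```

```bash
python3 plan.py 0.474,0.335,0.22,.274
```

```text
t 27.07 [0.4974 0.2486 0.284 ] al 0.329 F [-0.3 -1.  -1. ] w 0.0447
wp (0.474, 0.335, 0.22, 0.274)
   ([0.063, -0.893, 0.64], [-0.001, 0.017, 0.104])
```

Request:
{"op": "play_rows", "data": {"travel": [[0.063,-0.893,0.3],[0.063,-0.893,0.6],[0.063,-0.893,0.64],[0.063,-0.893,0.64]], "dr": [[0,0.017,0.104],[0,0.017,0.104],[0,0.017,0.104],[0,0.017,0.104]], "claw": [0.7,0.7,0.7,0.7]}}

```text
t: 27.58
tcp_pos: [0.475, 0.3335, 0.2197]
tcp_rot: [[0.963, 0.27, -0.0], [0.27, -0.963, -0.0], [-0.0, 0.0, -1.0]]
ft_force: [-0.0, 0.1, -1.0]
gripper_width: 0.0446
```

```bash
python3 plan.py 0.474,0.335,0.195,.274
python3 - <<'E'
from h import *
a=viewer.snapshot("scene")[100:210,400:520,::-1]
cv2.imwrite("pics/b7.png",cv2.resize(a,(600,550),interpolation=3))
E
```

```text
t 27.57 [0.475  0.3335 0.2197] al 0.273 F [-0.   0.1 -1. ] w 0.0446
wp (0.474, 0.335, 0.195, 0.274)
   ([-0.006, -0.017, 0.247], [0.001, 0.001, -0.002])
```

View pics/b7.png

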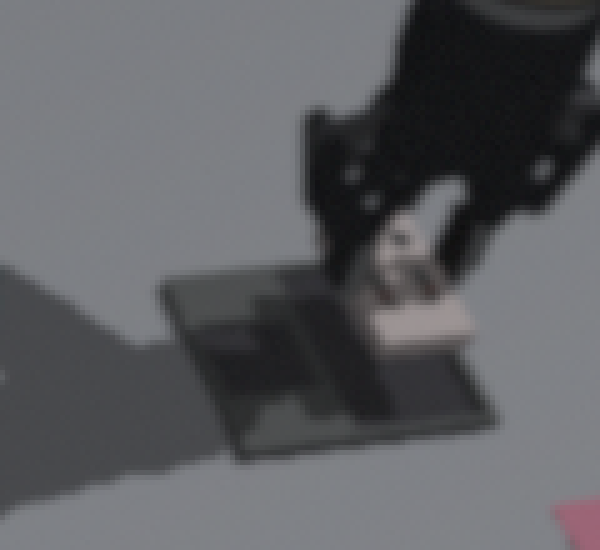

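Request:
{"op": "play_rows", "data": {"travel": [[-0.006,-0.017,0.25],[-0.006,-0.017,0.25],[-0.006,-0.017,0.25]], "dr": [[0,0,0],[0,0,0],[0,0,0]], "claw": [0.7,0.7,0.7]}}

```text
t: 28.0
tcp_pos: [0.4753, 0.3346, 0.1973]
tcp_rot: [[0.963, 0.268, 0.004], [0.268, -0.963, 0.001], [0.004, -0.0, -1.0]]
ft_force: [0.4, -0.1, -0.2]
gripper_width: 0.0447
```

Request:
{"op": "play_rows", "data": {"travel": [[0,0,0.06],[0,0,0.12],[0,0,0.12],[0,0,0.12]], "dr": [[0,0,0],[0,0,0],[0,0,0],[0,0,0]], "claw": [0.7,0.7,0.7,0.7]}}

```text
t: 28.5
tcp_pos: [0.4753, 0.3347, 0.1852]
tcp_rot: [[0.963, 0.268, 0.003], [0.268, -0.963, 0.001], [0.004, -0.0, -1.0]]
ft_force: [-0.6, -1.1, -0.9]
gripper_width: 0.0443
```

Request:
{"op": "play_rows", "data": {"travel": [[0,0,0.035],[0,0,0.035],[0,0,0.035]], "dr": [[0,0,0],[0,0,0],[0,0,0]], "claw": [0.7,0.7,0.7]}}

```text
t: 28.88
tcp_pos: [0.4753, 0.3347, 0.1816]
tcp_rot: [[0.963, 0.268, 0.003], [0.268, -0.963, 0.001], [0.003, -0.0, -1.0]]
ft_force: [-0.1, 0.0, -0.4]
gripper_width: 0.0446
```

Request:
{"op": "play_rows", "data": {"travel": [[0,0,0.006],[0,0,0.006],[0,0,0.006],[0,0,0.006]], "dr": [[0,0,0],[0,0,0],[0,0,0],[0,0,0]], "claw": [0.7,0.38,0.3,0.25]}}

```text
t: 29.38
tcp_pos: [0.4753, 0.3347, 0.1809]
tcp_rot: [[0.963, 0.268, 0.003], [0.268, -0.963, 0.001], [0.003, -0.0, -1.0]]
ft_force: [-0.4, -0.1, 1.0]
gripper_width: 0.0639
```

Request:
{"op": "play_rows", "data": {"travel": [[0,0,-0.4],[0,0,-1],[0,0,-1],[0,0,-1]], "dr": [[0,0,0],[0,0,0],[0,0,0],[0,0,0]], "claw": [0.25,0.25,0.3,0.4]}}

```text
t: 29.88
tcp_pos: [0.4748, 0.3345, 0.2809]
tcp_rot: [[0.963, 0.268, 0.003], [0.268, -0.963, 0.001], [0.003, -0.0, -1.0]]
ft_force: [-1.1, -0.5, -0.7]
gripper_width: 0.0513
```

```bash
python3 plan.py 
python3 - <<'E'
from m import *
a=viewer.snapshot("scene")[100:210,400:520,::-1]
cv2.imwrite("pics/b8.png",cv2.resize(a,(600,550),interpolation=3))
im={"scene":viewer.snapshot("scene"),"top":viewer.snapshot("top")}
r,o=fit(im,BT,[.467,.081,0],soft_chr,1); print(r)
E
```

```text
t 29.88 [0.4748 0.3345 0.2809] al 0.272 F [-1.1 -0.5 -0.7] w 0.0513
[(('scene', 'top'), [0.4667, 0.0807], np.float64(58.98)), (('scene',), [0.4705, 0.0814], np.float64(27.02)), (('top',), [0.4655, 0.0794], np.float64(20.07))]
```

View pics/b8.png

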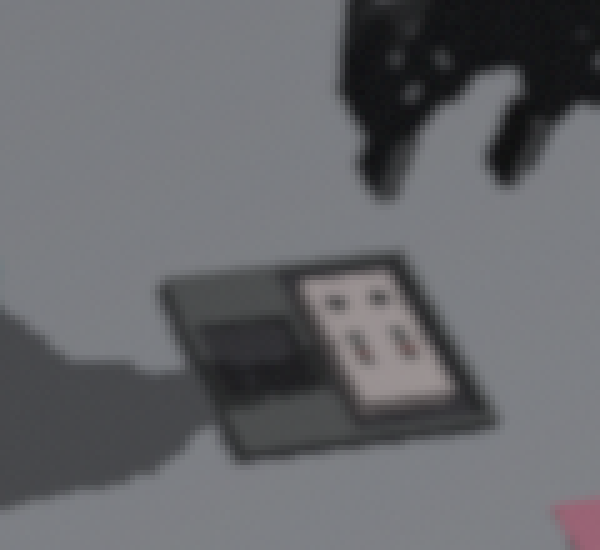

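```bash
python3 plan.py 0.4667,0.0808,0.30,.855
```

```text
t 30.02 [0.4743 0.3343 0.2789] al 0.272 F [-0.1  0.5  0.4] w 0.0512
wp (0.4667, 0.0808, 0.3, 0.855)
   ([-0.251, 0.807, -0.07], [0.0, 0.0, -0.371])
   ([-0.402, 0.743, -0.07], [0.0, 0.0, -0.371])
   ([-0.538, 0.652, -0.07], [0.0, 0.0, -0.371])
```

Request:
{"op": "play_rows", "data": {"travel": [[-0.25,0.807,-0.07],[-0.25,0.807,-0.07],[-0.25,0.807,-0.07]], "dr": [[0,0,-0.37],[0,0,-0.37],[0,0,-0.37]], "claw": [0.4,0.4,0.4]}}

```text
t: 30.4
tcp_pos: [0.4715, 0.2485, 0.2845]
tcp_rot: [[0.895, 0.446, -0.003], [0.446, -0.895, -0.001], [-0.003, -0.0, -1.0]]
ft_force: [-0.3, -0.4, -0.3]
gripper_width: 0.0515
```

Request:
{"op": "play_rows", "data": {"travel": [[-0.4,0.743,-0.07],[-0.4,0.743,-0.07],[-0.4,0.743,-0.07]], "dr": [[0,0,-0.37],[0,0,-0.37],[0,0,-0.37]], "claw": [0.4,0.4,0.4]}}

```text
t: 30.78
tcp_pos: [0.4689, 0.1636, 0.291]
tcp_rot: [[0.794, 0.608, -0.004], [0.608, -0.794, -0.001], [-0.004, -0.002, -1.0]]
ft_force: [0.3, -0.3, 0.1]
gripper_width: 0.0513
```

```bash
python3 plan.py 0.4667,0.0808,0.285,.855
python3 - <<'E'
from m import *
im={"scene":viewer.snapshot("scene")}
a=im["scene"][100:210,400:520,::-1]
cv2.imwrite("pics/b9.png",cv2.resize(a,(600,550),interpolation=3))
C=[p+[0,0,.003] for p in CB]
r,o=fit(im,C,[.474,.335,.274],soft_cas,0,("scene",)); print(r)
c,s=np.cos(.274),np.sin(.274)
d=np.array(r[0][1][:2])-[.4824,.3113]; print("local in tray2 (scene cam)",d@np.array([[c,-s],[s,c]]))
E
```

```text
t 30.77 [0.4689 0.1636 0.291 ] al 0.654 F [ 0.3 -0.3  0.1] w 0.0513
wp (0.4667, 0.0808, 0.285, 0.855)
   ([-0.521, 0.644, 0.061], [-0.004, 0.007, -0.385])
[(('scene',), [0.4777, 0.3347, 0.2892], np.float64(188.74)), (('scene',), [0.4777, 0.3347, 0.2892], np.float64(188.74))]
local in tray2 (scene cam) [0.001807   0.02379884]
```

View pics/b9.png

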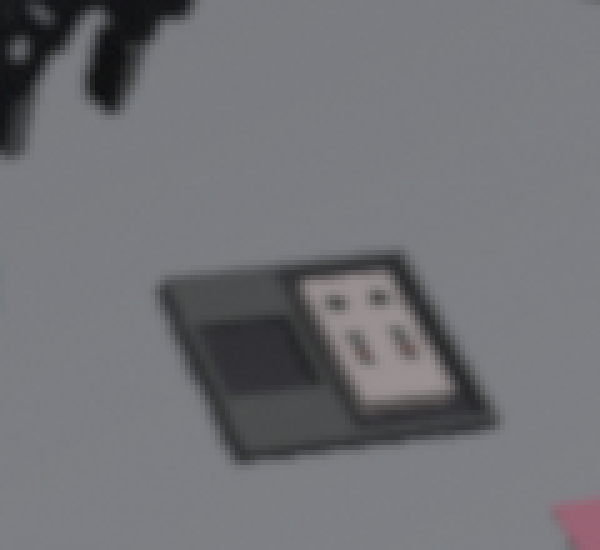

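Request:
{"op": "play_rows", "data": {"travel": [[-0.52,0.644,0.06],[-0.52,0.644,0.06],[-0.52,0.644,0.06],[-0.52,0.644,0.06]], "dr": [[-0.004,0.007,-0.385],[-0.004,0.007,-0.385],[-0.004,0.007,-0.385],[-0.004,0.007,-0.385]], "claw": [0.4,0.4,0.4,0.4]}}

```text
t: 31.32
tcp_pos: [0.4671, 0.0827, 0.285]
tcp_rot: [[0.655, 0.755, 0.0], [0.755, -0.655, 0.001], [0.001, -0.001, -1.0]]
ft_force: [-0.1, 0.7, -0.1]
gripper_width: 0.0511
```

```bash
python3 plan.py 0.4667,0.0808,0.265,.855 0.4667,0.0808,0.193,.855
python3 - <<'E'
from m import *
a=viewer.snapshot("scene")[90:200,320:440,::-1]
cv2.imwrite("pics/c1.png",cv2.resize(a,(600,550),interpolation=3))
E
```

```text
t 31.32 [0.4671 0.0827 0.285 ] al 0.856 F [-0.1  0.7 -0.1] w 0.0511
wp (0.4667, 0.0808, 0.265, 0.855)
   ([-0.017, 0.01, 0.2], [-0.001, -0.002, 0.003])
wp (0.4667, 0.0808, 0.193, 0.855)
   ([0.0, 0.0, 0.72], [0.0, 0.0, 0.0])
```

View pics/c1.png

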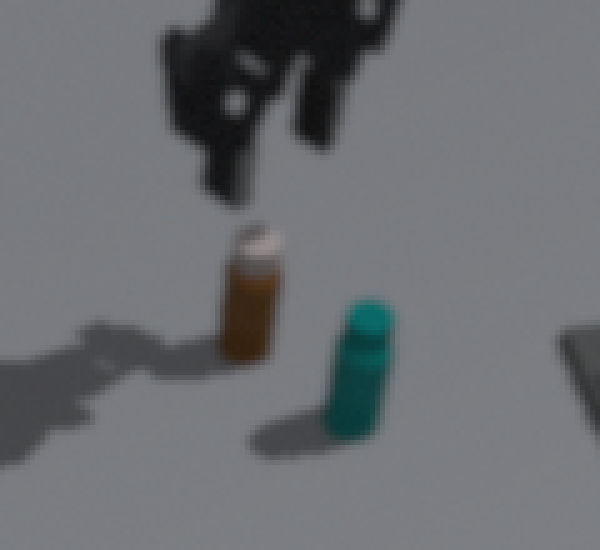

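Request:
{"op": "play_rows", "data": {"travel": [[-0.017,0.01,0.2],[-0.017,0.01,0.4],[-0.017,0.01,0.6],[-0.017,0.01,0.8],[-0.017,0.01,0.92],[-0.017,0.01,0.92],[-0.017,0.01,0.92]], "dr": [[0,0,0],[0,0,0],[0,0,0],[0,0,0],[0,0,0],[0,0,0],[0,0,0]], "claw": [0.4,0.4,0.4,0.4,0.4,0.4,0.4]}}

```text
t: 32.25
tcp_pos: [0.4672, 0.0813, 0.1937]
tcp_rot: [[0.654, 0.756, 0.002], [0.756, -0.654, 0.001], [0.002, 0.001, -1.0]]
ft_force: [0.2, -0.3, -0.3]
gripper_width: 0.0515
```

```bash
python3 plan.py 0.4667,0.0808,0.193,.855
python3 - <<'E'
from m import *
a=viewer.snapshot("scene")[90:200,320:440,::-1]
cv2.imwrite("pics/c2.png",cv2.resize(a,(600,550),interpolation=3))
E
```

```text
t 32.25 [0.4672 0.0813 0.1937] al 0.857 F [ 0.2 -0.3 -0.3] w 0.0515
wp (0.4667, 0.0808, 0.193, 0.855)
   ([-0.007, -0.001, 0.007], [0.001, -0.003, 0.005])
```

View pics/c2.png

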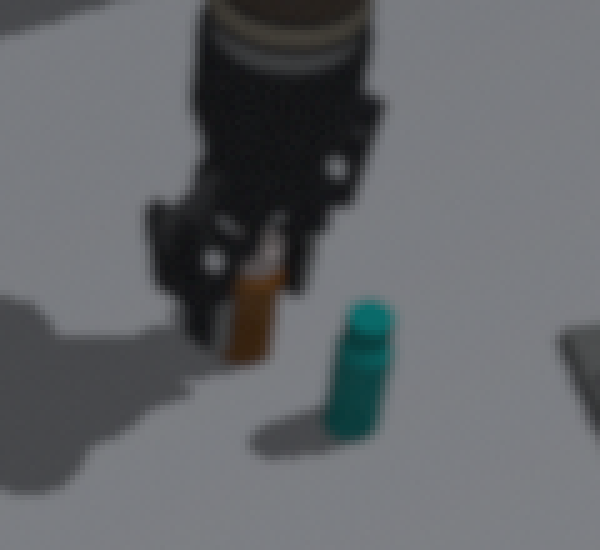

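Request:
{"op": "play_rows", "data": {"travel": [[0,0,0],[0,0,0],[0,0,0],[0,0,0],[0,0,0]], "dr": [[0,0,0],[0,0,0],[0,0,0],[0,0,0],[0,0,0]], "claw": [0.5,0.6,0.7,0.85,0.85], "squeeze": 30}}

```text
t: 32.92
tcp_pos: [0.4675, 0.0812, 0.1945]
tcp_rot: [[0.654, 0.756, 0.002], [0.756, -0.654, 0.001], [0.002, 0.001, -1.0]]
ft_force: [-1.1, 0.7, 5.6]
gripper_width: 0.0273
```

Request:
{"op": "play_rows", "data": {"travel": [[0,0,-0.3],[0,0,-0.8],[0,0,-1],[0,0,-1]], "dr": [[0,0,0],[0,0,0],[0,0,0],[0,0,0]], "claw": [0.85,0.85,0.85,0.85]}}

```text
t: 33.42
tcp_pos: [0.4677, 0.081, 0.2958]
tcp_rot: [[0.654, 0.756, 0.006], [0.756, -0.654, 0.001], [0.005, 0.004, -1.0]]
ft_force: [0.1, -0.9, -1.0]
gripper_width: 0.0271
```

```bash
python3 plan.py 0.4905,0.2763,0.295,.855
python3 - <<'E'
from m import *
a=viewer.snapshot("scene")[80:200,320:440,::-1]
cv2.imwrite("pics/c3.png",cv2.resize(a,(560,560),interpolation=3))
E
```

```text
t 33.42 [0.4677 0.081  0.2958] al 0.857 F [ 0.1 -0.9 -1. ] w 0.0271
wp (0.4905, 0.2763, 0.295, 0.855)
   ([0.813, -0.553, 0.005], [0.004, -0.004, 0.002])
   ([0.812, -0.554, 0.005], [0.004, -0.004, 0.002])
```

View pics/c3.png

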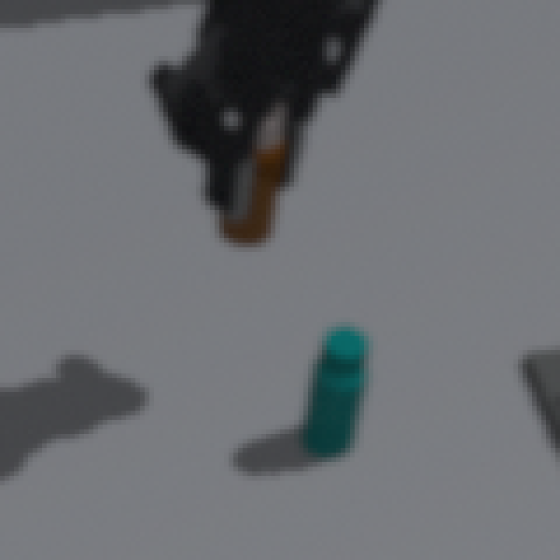

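Request:
{"op": "play_rows", "data": {"travel": [[0.81,-0.55,0],[0.81,-0.55,0],[0.81,-0.55,0]], "dr": [[0,0,0],[0,0,0],[0,0,0]], "claw": [0.85,0.85,0.85]}}

```text
t: 33.85
tcp_pos: [0.4777, 0.1798, 0.2918]
tcp_rot: [[0.652, 0.758, -0.001], [0.758, -0.652, 0.0], [-0.001, -0.001, -1.0]]
ft_force: [-0.4, 0.2, -1.2]
gripper_width: 0.0272
```

Request:
{"op": "play_rows", "data": {"travel": [[0.81,-0.55,0],[0.81,-0.55,0],[0.81,-0.55,0],[0.81,-0.55,0]], "dr": [[0,0,0],[0,0,0],[0,0,0],[0,0,0]], "claw": [0.85,0.85,0.85,0.85]}}

```text
t: 34.35
tcp_pos: [0.4885, 0.2761, 0.2902]
tcp_rot: [[0.652, 0.758, -0.004], [0.758, -0.652, -0.001], [-0.004, -0.002, -1.0]]
ft_force: [-0.3, -0.4, -0.9]
gripper_width: 0.0271
```

```bash
python3 plan.py 0.4905,0.2763,0.211,.855
python3 - <<'E'
from m import *
a=viewer.snapshot("scene")[90:210,400:520,::-1]
cv2.imwrite("pics/c4.png",cv2.resize(a,(560,560),interpolation=3))
E
```

```text
t 34.35 [0.4885 0.2761 0.2902] al 0.86 F [-0.3 -0.4 -0.9] w 0.0271
wp (0.4905, 0.2763, 0.211, 0.855)
   ([0.017, 0.016, 0.792], [-0.004, 0.007, 0.01])
```

View pics/c4.png

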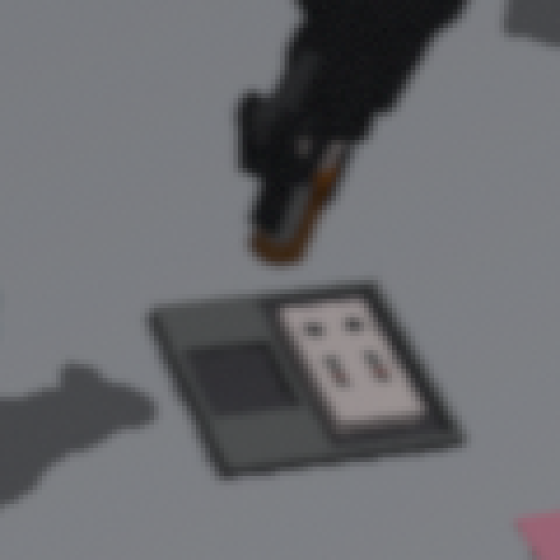

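Request:
{"op": "play_rows", "data": {"travel": [[0.017,0.016,0.3],[0.017,0.016,0.6],[0.017,0.016,0.79],[0.017,0.016,0.79],[0.017,0.016,0.79]], "dr": [[-0.004,0.007,0.01],[-0.004,0.007,0.01],[-0.004,0.007,0.01],[-0.004,0.007,0.01],[-0.004,0.007,0.01]], "claw": [0.85,0.85,0.85,0.85,0.85]}}

```text
t: 35.02
tcp_pos: [0.4913, 0.2759, 0.2127]
tcp_rot: [[0.657, 0.754, 0.003], [0.754, -0.657, 0.001], [0.002, 0.001, -1.0]]
ft_force: [-0.6, -0.1, -0.0]
gripper_width: 0.0271
```

```bash
python3 plan.py 0.4905,0.2763,0.2,.855
python3 - <<'E'
from m import *
a=viewer.snapshot("scene")[90:210,400:520,::-1]
cv2.imwrite("pics/c5.png",cv2.resize(a,(560,560),interpolation=3))
E
```

```text
t 35.02 [0.4913 0.2759 0.2127] al 0.854 F [-0.6 -0.1 -0. ] w 0.0271
wp (0.4905, 0.2763, 0.2, 0.855)
   ([-0.003, -0.008, 0.127], [0.002, -0.005, -0.002])
```

View pics/c5.png

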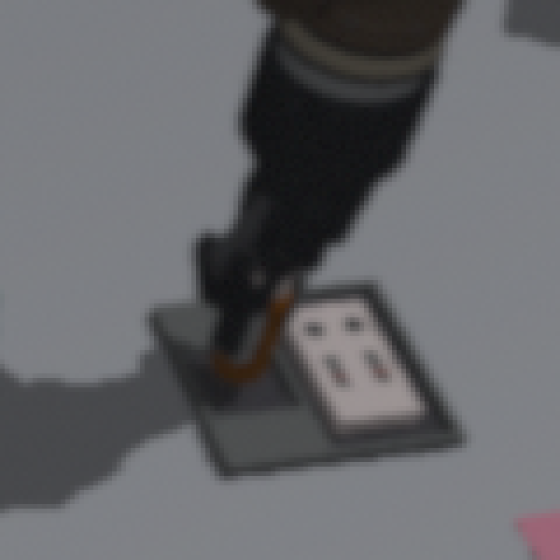

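Request:
{"op": "play_rows", "data": {"travel": [[-0.003,-0.005,0.06],[-0.003,-0.005,0.13],[-0.003,-0.005,0.13],[-0.003,-0.005,0.13]], "dr": [[0,0,0],[0,0,0],[0,0,0],[0,0,0]], "claw": [0.85,0.85,0.85,0.85]}}

```text
t: 35.58
tcp_pos: [0.4908, 0.2762, 0.1998]
tcp_rot: [[0.657, 0.754, 0.003], [0.754, -0.657, 0.001], [0.003, 0.001, -1.0]]
ft_force: [0.1, -0.2, 0.1]
gripper_width: 0.0271
```

Request:
{"op": "play_rows", "data": {"travel": [[0,0,0.015],[0,0,0.015]], "dr": [[0,0,0],[0,0,0]], "claw": [0.85,0.85]}}

```text
t: 35.83
tcp_pos: [0.4908, 0.2763, 0.1983]
tcp_rot: [[0.657, 0.754, 0.003], [0.754, -0.657, 0.001], [0.003, 0.001, -1.0]]
ft_force: [-0.9, 0.8, -0.6]
gripper_width: 0.0269
```

Request:
{"op": "play_rows", "data": {"travel": [[0,0,0.01],[0,0,0.01]], "dr": [[0,0,0],[0,0,0]], "claw": [0.85,0.85]}}

```text
t: 36.08
tcp_pos: [0.4909, 0.2763, 0.1976]
tcp_rot: [[0.657, 0.754, 0.003], [0.754, -0.657, 0.001], [0.003, 0.002, -1.0]]
ft_force: [-0.0, -1.1, 0.1]
gripper_width: 0.0271
```

Request:
{"op": "play_rows", "data": {"travel": [[0,0,0.01],[0,0,0.01]], "dr": [[0,0,0],[0,0,0]], "claw": [0.85,0.85]}}

```text
t: 36.33
tcp_pos: [0.4911, 0.2764, 0.1975]
tcp_rot: [[0.657, 0.754, 0.003], [0.754, -0.657, 0.001], [0.003, 0.001, -1.0]]
ft_force: [-2.9, -1.0, 5.7]
gripper_width: 0.0273
```

Request:
{"op": "play_rows", "data": {"travel": [[0,0,0],[0,0,0],[0,0,0],[0,0,0]], "dr": [[0,0,0],[0,0,0],[0,0,0],[0,0,0]], "claw": [0.6,0.52,0.45,0.4]}}

```text
t: 36.83
tcp_pos: [0.491, 0.2764, 0.1973]
tcp_rot: [[0.657, 0.754, 0.003], [0.754, -0.657, 0.001], [0.002, 0.001, -1.0]]
ft_force: [-0.3, 0.1, 0.3]
gripper_width: 0.0514
```

Request:
{"op": "play_rows", "data": {"travel": [[0,0,-0.2],[0,0,-0.5],[0,0,-0.8],[0,0,-0.95],[0,0,-0.95]], "dr": [[0,0,0],[0,0,0],[0,0,0],[0,0,0],[0,0,0]], "claw": [0.4,0.4,0.4,0.4,0.4]}}

```text
t: 37.45
tcp_pos: [0.4912, 0.2765, 0.2942]
tcp_rot: [[0.657, 0.754, 0.006], [0.754, -0.657, 0.002], [0.006, 0.003, -1.0]]
ft_force: [0.3, -0.3, -0.1]
gripper_width: 0.0513
```

```bash
python3 plan.py 0.5,0.05,0.38,.855
```

```text
t 37.45 [0.4912 0.2765 0.2942] al 0.854 F [ 0.3 -0.3 -0.1] w 0.0513
wp (0.5, 0.05, 0.38, 0.855)
   ([-0.823, 0.778, -0.431], [0.003, -0.005, -0.001])
   ([-0.824, 0.777, -0.43], [0.003, -0.005, -0.001])
```

Request:
{"op": "play_rows", "data": {"travel": [[0,0,-0.4],[-0.82,0.78,-0.43],[-0.82,0.78,-0.43],[-0.82,0.78,-0.43]], "dr": [[0,0,0],[0,0,0],[0,0,0],[0,0,0]], "claw": [0.4,0.4,0.4,0.4]}}

```text
t: 37.95
tcp_pos: [0.4957, 0.1608, 0.3356]
tcp_rot: [[0.66, 0.751, 0.003], [0.751, -0.66, 0.001], [0.003, 0.002, -1.0]]
ft_force: [-0.9, -0.5, -0.4]
gripper_width: 0.0513
```

Request:
{"op": "play_rows", "data": {"travel": [[-0.82,0.78,-0.43],[-0.82,0.78,-0.43],[-0.82,0.78,-0.43],[-0.82,0.78,-0.43]], "dr": [[0,0,0],[0,0,0],[0,0,0],[0,0,0]], "claw": [0.4,0.4,0.4,0.4]}}

```text
t: 38.45
tcp_pos: [0.4998, 0.0482, 0.3773]
tcp_rot: [[0.66, 0.751, 0.001], [0.751, -0.66, 0.002], [0.003, -0.001, -1.0]]
ft_force: [-0.4, -0.0, -0.5]
gripper_width: 0.0515
```

```bash
python3 - <<'E'
from m import *
im={n:viewer.snapshot(n) for n in("scene","top")}
for n in im: cv2.imwrite(f"pics/{n}_end.png",im[n][:,:,::-1])
s=im["scene"][:,:,::-1];t=im["top"][:,:,::-1]
r=lambda a:cv2.resize(a,(390,290),interpolation=3)
cv2.imwrite("pics/end4.png",np.vstack([np.hstack([r(s[110:185,170:271]),r(s[110:200,420:541])]),np.hstack([r(t[205:300,380:508]),r(t[220:305,145:260])])]))
def up(P,d=.003): return [p+[0,0,d] for p in P]
def loc(q,tr):
    c,s_=np.cos(tr[2]),np.sin(tr[2]); d=np.array(q[:2])-tr[:2]; return (np.array([c*d[0]+s_*d[1],-s_*d[0]+c*d[1]])*1000).round(1)
t3=(.4977,-.3034,.365);t2=(.4809,.3102,.274)
for nm,P,q,so,c,tr in [("cn",CN,[.4873,-.2752,.365],soft_cas,0,t3),("cb",CB,[.474,.335,.274],soft_cas,0,t2),("bs",BS,[.5364,-.3196,0],soft_chr,1,t3),("pot",PT,[.4832,-.3345,0],soft_chr,1,t3),("bt",BT,[.4905,.2763,0],soft_chr,1,t2)]:
    res,o=fit(im,up(P),q,so,c)
    for cs,v,f in res: print(nm,cs,v,loc(v,tr))
a=[cv2.imread(f"pics/{n}0.png") for n in("scene","top")]
E
```

```text
cn ('scene', 'top') [0.4874, -0.2759, 0.3494] [ 0.2 29.4]
cn ('scene',) [0.4833, -0.2766, 0.3494] [-3.9 30.2]
cn ('top',) [0.4881, -0.276, 0.3431] [ 0.8 29. ]
cb ('scene', 'top') [0.4764, 0.333, 0.2812] [ 1.8 23.2]
cb ('scene',) [0.4772, 0.335, 0.2711] [ 3.1 24.9]
cb ('top',) [0.4759, 0.3317, 0.28] [ 1.  22.1]
bs ('scene', 'top') [0.5353, -0.3216] [ 28.6 -30.4]
bs ('scene',) [0.5339, -0.3207] [ 27.6 -29.1]
bs ('top',) [0.5357, -0.3222] [ 28.8 -31.1]
pot ('scene', 'top') [0.4857, -0.3348] [-22.4 -25. ]
pot ('scene',) [0.5154, -0.3228] [  9.6 -24.4]
pot ('top',) [0.4833, -0.3363] [-25.2 -25.6]
bt ('scene', 'top') [0.4911, 0.2757] [  0.5 -36. ]
bt ('scene',) [0.4942, 0.2758] [  3.5 -36.7]
bt ('top',) [0.4903, 0.2748] [ -0.5 -36.6]
```

View pics/end4.png

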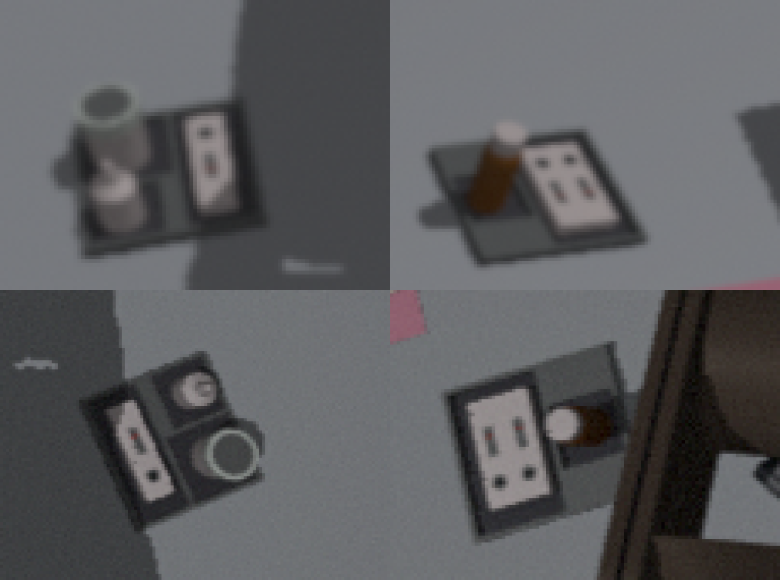

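View pics/scene_end.png

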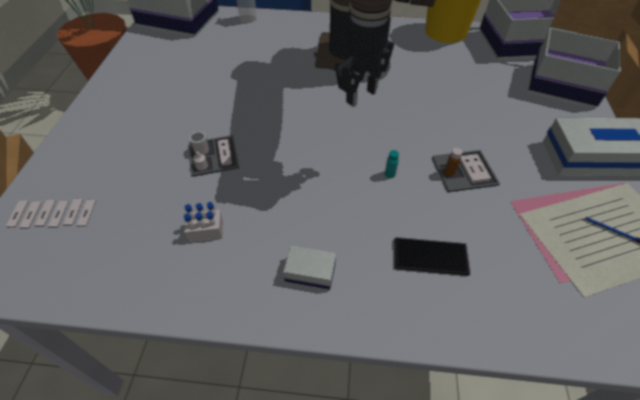

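View pics/top_end.png

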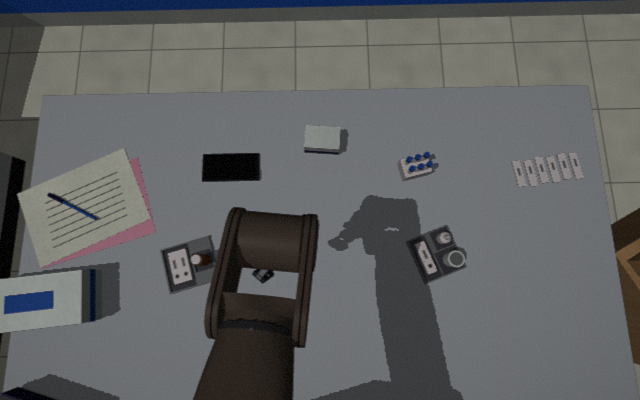

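Final pictures: all five items sit in their pockets. Top view has the narrow cassette at (425,258), pot (456,259), short bottle (445,238), broad cassette (179,266) and amber bottle (200,259). Rack (416,165), phone (231,167) and carton (322,138) are at their first pixels. Handing in.

```bash
python3 -c "
from bench import order
print(order.close_job())"
```

```text
the job is handed in; nothing more can be done
None
```

Both kits are made up and the job was handed in at about 38.5 s, in the order you listed. That was the narrow cassette, specimen pot and short bottle in the three-pocket tray, then the broad cassette and the amber tall bottle in the two-pocket tray.

- **Position:** from both cameras together, each item is within about 3 mm of its pocket's centre. Both cassettes lie lengthways, windows up, within 1° of the tray axis.
- **Resting on the floor:** the pot and both bottles gave 4–6 N of contact force before I released them. The cassettes gave no clear contact force, so I let them go at floor height and judged them from the pictures, where they look flat.
- **Left alone:** the rack, phone, carton and teal bottle look unmoved in the pictures; I didn't measure them.
- **Check that disagreed:** the scene-only fit of the pot put it about 35 mm off, probably because the short bottle partly hides it in that view. The top-only fit puts it within 2 mm of its pocket centre, and both pictures show it standing in the pocket.

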